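Press the lids home on the spice tins and pack them

TASK

The filled spice tins on the baking pan have their lids only laid on. Put all of them upright in the drawer of the lid press, push the drawer home and press the treadle right down to its stop so that every lid goes fully home. Then pull the drawer out, pack all the tins upright in one row in the cardboard carton, standing on its floor, and leave the press with its drawer empty and pushed home; do not disturb the other things on the table.

Things in the scene. Friction and masses are not known exactly. Their poses are not given: they have to be found in the camera images.
- tin_a_mid (a point): centre (half-way up) of a tin: round tin with an orange band, 52 mm across, body 72 mm tall; straight plain steel sides, filled, about 0.15 kg, heaviest low down. Its z axis points up through the lid, x and y along its sides. May be absent. Starts on a fixed aluminium pan (floor 3 mm, rim 16 mm above the table) beside the press.
- tin_a_lid (a joint): how far the brass press-in lid of tin_a has gone down into the tin, in m: 0 = only laid on (lid top 7 mm above the tin's rim), 0.007 = fully home, flush. It stays where it is pushed and needs about 2 N. A plug lid, 5 mm in from the tin's sides: a grip on the sides does not touch it. May be absent.
- tin_b_mid (a point): centre (half-way up) of a tin: round tin with a green band, 52 mm across, body 72 mm tall; straight plain steel sides, filled, about 0.15 kg, heaviest low down. Its z axis points up through the lid, x and y along its sides. May be absent. Starts on a fixed aluminium pan (floor 3 mm, rim 16 mm above the table) beside the press.
- tin_b_lid (a joint): how far the brass press-in lid of tin_b has gone down into the tin, in m: 0 = only laid on (lid top 7 mm above the tin's rim), 0.007 = fully home, flush. It stays where it is pushed and needs about 2 N. A plug lid, 5 mm in from the tin's sides: a grip on the sides does not touch it. May be absent.
- tin_c_mid (a point): centre (half-way up) of a tin: square tin with a blue band, 50 by 50 mm, body 72 mm tall; straight plain steel sides, filled, about 0.15 kg, heaviest low down. Its z axis points up through the lid, x and y along its sides. May be absent. Starts on a fixed aluminium pan (floor 3 mm, rim 16 mm above the table) beside the press.
- tin_c_lid (a joint): how far the brass press-in lid of tin_c has gone down into the tin, in m: 0 = only laid on (lid top 7 mm above the tin's rim), 0.007 = fully home, flush. It stays where it is pushed and needs about 2 N. A plug lid, 5 mm in from the tin's sides: a grip on the sides does not touch it. May be absent.
- tin_d_mid (a point): centre (half-way up) of a tin: square tin with a yellow band, 50 by 50 mm, body 72 mm tall; straight plain steel sides, filled, about 0.15 kg, heaviest low down. Its z axis points up through the lid, x and y along its sides. May be absent. Starts on a fixed aluminium pan (floor 3 mm, rim 16 mm above the table) beside the press.
- tin_d_lid (a joint): how far the brass press-in lid of tin_d has gone down into the tin, in m: 0 = only laid on (lid top 7 mm above the tin's rim), 0.007 = fully home, flush. It stays where it is pushed and needs about 2 N. A plug lid, 5 mm in from the tin's sides: a grip on the sides does not touch it. May be absent.
- tin_e_mid (a point): centre (half-way up) of a tin: oblong tin with a red band, 44 mm along its x by 52 mm along its y, body 72 mm tall; straight plain steel sides, filled, about 0.15 kg, heaviest low down. Its z axis points up through the lid, x and y along its sides. May be absent. Starts on a fixed aluminium pan (floor 3 mm, rim 16 mm above the table) beside the press.
- tin_e_lid (a joint): how far the brass press-in lid of tin_e has gone down into the tin, in m: 0 = only laid on (lid top 7 mm above the tin's rim), 0.007 = fully home, flush. It stays where it is pushed and needs about 2 N. A plug lid, 5 mm in from the tin's sides: a grip on the sides does not touch it. May be absent.
- press: bench lid press (red crosshead on two columns, fixed). Origin on the table below the closed drawer's centre; x to the back of the press, y left, z up. It fills x -70 (bed; head -35) to 70 mm, y -155 to 155 mm, 345 mm high, over the closed drawer; the fully open drawer is clear of it. Pressing the treadle lowers its white platen 37 mm, from 135 mm above the table: just enough to seat lids in the closed drawer.
- drawer (a joint): how far the press's drawer is pulled out towards the robot (along -x of the press), in m: 0 = home under the platen, 0.155 = fully out. Stiff slide, about 3 N, stays where it is left.
- drawer_knob (a point): gripping point on the black upright knob of the drawer (upright post 18 mm across, 27 to 84 mm above the table; this point is 64 mm above the table, 105 mm in front of the drawer's centre, and moves with it). Below it only a flat tongue.
- drawer_floor (a point): centre of the drawer's inner floor, 26 mm above the table; axes as the press. The drawer is a tray 62 mm (x) by 224 mm (y) inside with 4 mm walls that rise 12 mm above its floor at front and back, 30 mm at the two ends: room for a row of four tins along y. It moves with the drawer.
- treadle (a joint): angle of the press's treadle in rad: 0 = up (a spring returns it), 0.28 = down on its stop. About 4 N at the pad to start it, 10 N near the stop, and 2 N more for each lid being pushed in.
- treadle_pad (a point): middle of the top face of the treadle's black ribbed pad (62 mm along x by 60 mm along y), to the right of the press (y negative). The hinge lies 130 mm behind it (towards +x of the press), so the pad swings down 36 mm from rest to the stop. At rest the pad is about 90 mm above the table.
- carton_in (a point): centre of the inner floor (3 mm above the table) of the open cardboard carton, which is fixed. Inside 214 mm along its x by 60 mm along its y; walls 3 mm thick, tops 40 mm above the table. It stands on the other side of the press from the pan and takes one row of up to four tins along its x.
- pie_1: pie in a foil dish, 156 mm across, 30 mm tall; bystander, origin at the centre of its underside
- spoon: spoon, 170 mm long, lying in front of the press; bystander
- salt_jar: jar with a red cap, 52 mm across, 85 mm tall; bystander, origin under its centre
- syrup: amber bottle, 56 mm across, 150 mm tall; bystander, origin under its centre
- label_roll: roll of labels lying flat, 84 mm across, 40 mm tall; bystander, origin under its centre
- cup: white mug, 80 mm across, 75 mm tall; bystander, origin under its centre

How it is judged:
By the outcome, as a careful person would: the job done as asked, in the order asked, and still so for the second after the job is handed in, with the robot touching nothing.
Of tin_a, tin_b, tin_c, tin_d, tin_e only 3 to 4 are there at a start; the rules pass over those that are not, and their reading is None.
At some moment in a run one of tin_a, tin_b, tin_c, tin_d, tin_e may be knocked a few centimetres aside while the robot is not near it.
It also fails if it takes over 210 s, if anything falls off the work surface, if the arm or the gripper's body presses on something with over 40 N, if the wrist force passes 120 N, or if a joint passes its speed limit or range.

ROBOT

A 6-joint arm with a two-finger parallel gripper is mounted at the origin on the work surface. World frame = base frame: x ahead of the robot, y to its left, z up, the work surface at z = 0. Lengths are in m, angles in rad, forces in N, time in s.
With the tool pointing down it reaches from about 0.325 to 0.775 m from the base axis. Payload 9.3 kg.
Tool frame: the origin (TCP) lies at the very end of the fingers, on their centre line; the grasp point (between the pads) lies 19 mm behind it (arm.grip_point_offset is the distance from the TCP to the grasp point, in m); z points along the fingers, y is the line along which they close (so a half turn about z gives the same grasp; the last joint's range is limited). The gripper opens to 85 mm and grips with 20 to 120 N. Pads are 22 mm wide; open, the fingers measure 114 mm over their backs; the gripper's body (76 mm by 85 mm) begins 54 mm behind the grasp point. The pads swing forward as they close: fully open they stand 13 mm farther back than shut.
Start: joints at [-0.153, 0.259, 0.021, 1.334, 0, 1.418], TCP at [0.55, -0, 0.231] pointing down, gripper open.
Joint ranges: [-3.04, 3.04], [-0.91, 1.82], [-1.04, 1.36], [-1.92, 1.95], [-1.52, 1.45], [-3.14, 3.14]. Speed limits (rad/s): [2.22, 2.22, 2.79, 3.14, 3.14, 3.14].

INTERFACE

Orientations are given as a rotation vector (axis times angle).
In Python, from rig import arm gives the robot as it stands.
- The arm moves only by the shell command python3 -m creep 'ROWS' [FORCE]. ROWS is JSON, a list of rows, each a list of 7 numbers: the shift along the world's x, y, z in cm, then the turn, a rotation vector about the world's x, y, z in degrees, then the gripper command: -1 is fully open, 1 is shut, values between are in proportion. In form: [[tx, ty, tz, ax, ay, az, claw], ...]. A call has 1 to 10 rows; each row is the pose to reach, as a shift and turn from the pose commanded when the call began; what a row does not reach only later rows make up. A row lasts 1/8 s, in which the tool goes at most 62.5 mm and 10.7 degrees, less where a joint would pass 70% of its speed; a pose out of reach is approached as far as the arm can. A call with a gripper value outside its range is refused whole. The fingers move at their own pace and stop on an object; FORCE is the grip in N (left out, the last holds). Time passes only in rows, so rows that repeat a pose let the fingers close. It gives the time, the measured TCP pose, the force, the opening and the grip force at its end, in the units of the state.
- arm.sense(): the state, without advancing time (a new reading comes with each control period).
- arm.snapshot(name): name is "scene" or "side" or "wrist"; returns a dict with "color" (384x512x3 uint8, red, green, blue), "fov_y" (degrees; the focal length in pixels is half the picture's height over the tangent of half this angle, whatever the lens; pixels are square), "cx", "cy" (the principal point, pixels), "view" (4x4, takes a point from world to camera coordinates). Camera axes: x right, y down, z forward; pixel columns grow to the right and rows downward; lengths in m; the calibration is good to about 2 mm. The wrist camera is an equidistant fisheye: a pixel r from the principal point sees the ray r / f radians off the axis. A picture is of the moment at which its call begins. There is no depth.
- arm.finish_job(): hands the job in; it is judged then, once.
The state is a dict: "time": time; "joints": joint angles; "qd": joint speeds; "joint_efforts": joint torques, N m; "eef_pos": TCP position; "eef_rot": TCP orientation; "wrist_force": force on the tool from outside, world axes, zero at the start; "moment": the same for the moment, N m; "finger_gap": finger opening in m; "finger_force": force on a finger pad.
Only numpy, scipy, OpenCV 4.12 (cv2) and the standard library are available. Lean on these libraries where they do the work, as an engineer would, in place of code of your own. Each camera call takes 0.05 s, during which the arm holds its last target. There are 200 camera calls.

## Working session

There is one attempt and no reset: what is moved stays moved. The work goes in short steps, Python scripts to look and compute and a shell command to move; the robot and the scene stay as the last step left them, time stands still between calls to the robot, and variables do not carry over. Pictures are saved under pics/ and viewed, at most 14 in all, crops included, and the job is handed in when it is done.

```bash
ls; mkdir -p pics
python3 - <<'E'
from rig import arm
import cv2
s=arm.sense(); print({k:(v if not hasattr(v,'round') else v) for k,v in s.items()}, arm.grip_point_offset)
for n in ["scene","side"]:
    d=arm.snapshot(n); cv2.imwrite(f"pics/{n}0.png",cv2.resize(d["color"][:,:,::-1],(800,600),interpolation=cv2.INTER_CUBIC))
    print(n,d["fov_y"],d["cx"],d["cy"],d["view"].tolist() if hasattr(d["view"],'tolist') else d["view"])
E
```

```text
pics
{'time': 0.0, 'joints': array([-1.52612558e-01,  2.59194887e-01,  2.07188248e-02,  1.33370926e+00,
        1.41953280e-06,  1.41822385e+00]), 'qd': array([ 0.00043533, -0.00062839,  0.00035727,  0.00052803,  0.0001785 ,
       -0.0001249 ]), 'joint_efforts': array([-2.65873996e-04, -5.55637658e+01,  3.44536042e+01,  1.31759423e-02,
       -2.94380488e-04,  4.47349430e-05]), 'eef_pos': array([5.49696688e-01, 3.54776791e-05, 2.30647815e-01]), 'eef_rot': array([-2.22069321e+00, -2.22060419e+00,  1.28809324e-03]), 'wrist_force': array([ 0.29281392,  0.10060906, -0.28445646]), 'moment': array([ 0.00685353, -0.02011599, -0.02077423]), 'finger_force': 0.0, 'finger_gap': 0.08522645503442605} 0.0187
scene 51.65579407212384 259.84163765041984 184.62194376881865 [[0.4287983223729849, 0.9031790762334142, 0.01998887151068109, -0.22844297980142636], [0.5687643073013449, -0.25270685604301546, -0.7827173229518279, -0.2628083893462171], [-0.7018825838202107, 0.3469968316325259, -0.6220562975863626, 1.6507032061442979], [0.0, 0.0, 0.0, 1.0]]
side 53.54168149929146 252.4908036626346 192.60203717243155 [[0.8329779819897053, -0.5532906165615393, 0.004144290688408822, -0.44623931711900433], [-0.2674340070809845, -0.40915584922432957, -0.8723935711031606, 0.23498667805289639], [0.48438283761603934, 0.7255763120929936, -0.48878654027352714, 0.9889137401922059], [0.0, 0.0, 0.0, 1.0]]
```

View pics/scene0.png

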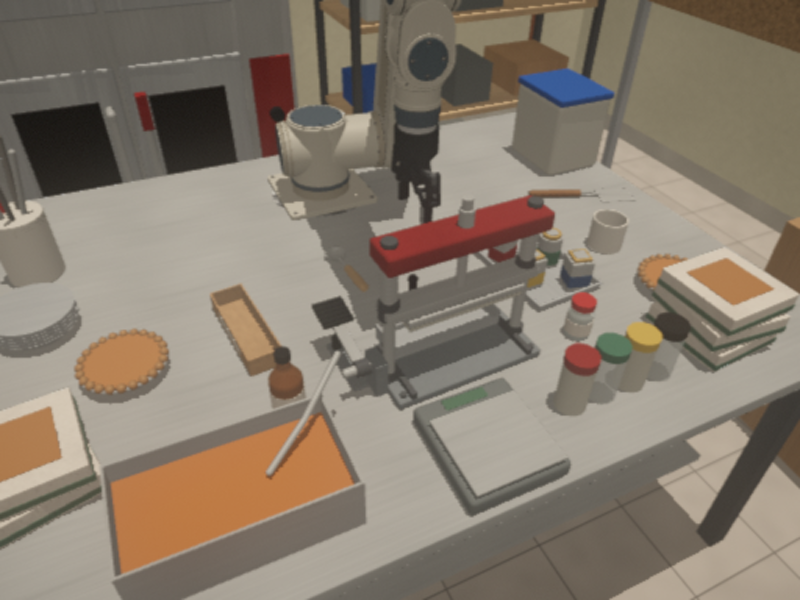

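View pics/side0.png

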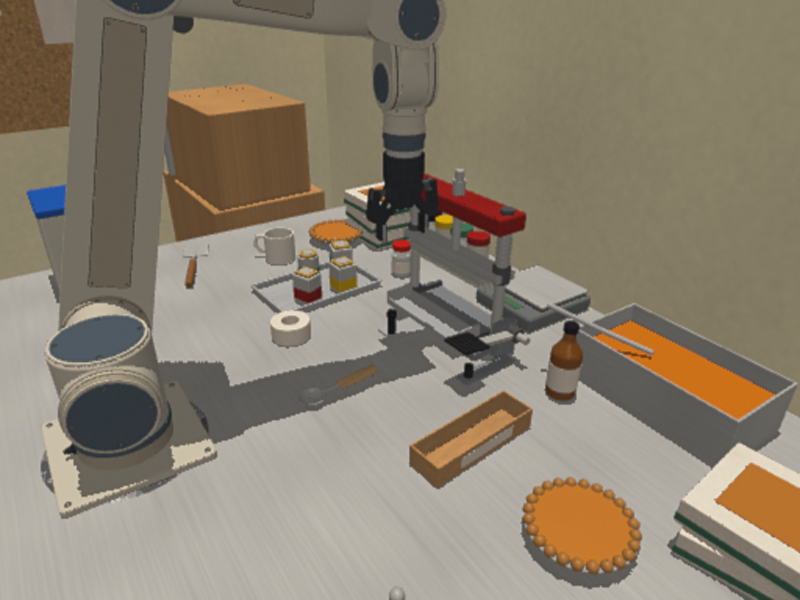

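The scene view shows four tins at the left of the press: red, yellow, green (round) and blue, at about (503,250), (537,272), (550,245), (578,268). The press's red head runs (375,250)–(552,215), the treadle pad is at (332,312) and the carton at (245,328). In the side view the knob is at (391,318), the pad at (467,344), the carton at (470,438) and the tins at (293–357, 245–300).

```bash
cat > h.py <<'E'
import numpy as np, cv2
from rig import arm
def snap(n,name=None,scale=None,crop=None):
    d=arm.snapshot(n); d['n']=n
    if name:
        im=d["color"][:,:,::-1]
        if crop: im=im[crop[1]:crop[3],crop[0]:crop[2]]
        if scale: im=cv2.resize(im,None,fx=scale,fy=scale,interpolation=cv2.INTER_CUBIC)
        cv2.imwrite("pics/"+name,im)
    return d
def ray(d,u,v):
    f=d["color"].shape[0]/2/np.tan(np.radians(d["fov_y"])/2)
    x,y=u-d["cx"],v-d["cy"]
    if d['n']=='wrist':
        r=np.hypot(x,y); t=r/f; k=np.sin(t)/r if r>1e-9 else 0
        c=np.array([x*k,y*k,np.cos(t)])
    else: c=np.array([x/f,y/f,1.])
    V=np.array(d["view"]); R=V[:3,:3]; return -R.T@V[:3,3], R.T@c/np.linalg.norm(c)
def onz(d,u,v,z):
    o,r=ray(d,u,v); return o+r*(z-o[2])/r[2]
def proj(d,p):
    f=d["color"].shape[0]/2/np.tan(np.radians(d["fov_y"])/2)
    V=np.array(d["view"]); c=V[:3,:3]@np.asarray(p)+V[:3,3]
    if d['n']=='wrist':
        r=np.hypot(c[0],c[1]); t=np.arctan2(r,c[2]); return np.array([d["cx"]+f*t*c[0]/r,d["cy"]+f*t*c[1]/r])
    return np.array([d["cx"]+f*c[0]/c[2],d["cy"]+f*c[1]/c[2]])
E
python3 - <<'E'
from h import *
np.set_printoptions(precision=3,suppress=True)
s=snap("side");c=snap("scene")
k=.64
for nm,u,v,z in [("knobtop",391,311,.084),("pad",467,344,.09),("cartonNear",430,482,.0),("cFL",411,449,.04),("cBL",505,396,.04),("cBR",531,410,.04),("cFR",432,468,.04),("red",307,274,.08),("yel",343,264,.08),("blu",341,246,.08),("grn",308,257,.08),("pan l",253,288,.016),("panbot",286,310,.016),("panR",380,282,.016),("spoon",315,395,.0),("spoonh",376,369,.01),("roll",291,320,.04),("syr",571,328,.15),("cup",279,232,.075),("salt",402,245,.085)]:
    print(nm,onz(s,u*k,v*k,z))
print("scene")
for nm,u,v,z in [("pad",332,312,.09),("headR",389,243,.345),("headL",537,203,.345),("carton1",212,295,.04),("carton2",243,286,.04),("carton3",278,352,.04),("carton4",250,366,.04),("blu",578,254,.08),("grn",550,235,.08),("yel",537,256,.08),("syr",283,354,.15)]:
    print(nm,onz(c,u*k,v*k,z))
E
```

```text
knobtop [0.527 0.001 0.084]
pad [ 0.572 -0.184  0.09 ]
cartonNear [ 0.37  -0.348  0.   ]
cFL [ 0.362 -0.308  0.04 ]
cBL [ 0.574 -0.291  0.04 ]
cBR [ 0.584 -0.343  0.04 ]
cFR [ 0.365 -0.358  0.04 ]
red [0.463 0.251 0.08 ]
yel [0.557 0.253 0.08 ]
blu [0.604 0.346 0.08 ]
grn [0.505 0.333 0.08 ]
pan l [0.374 0.372 0.016]
panbot [0.396 0.232 0.016]
panR [0.647 0.231 0.016]
spoon [ 0.319 -0.06   0.   ]
spoonh [ 0.45  -0.064  0.01 ]
roll [0.371 0.148 0.04 ]
syr [ 0.693 -0.312  0.15 ]
cup [0.516 0.526 0.075]
salt [0.729 0.258 0.085]
scene
pad [ 0.583 -0.175  0.09 ]
headR [ 0.764 -0.143  0.345]
headL [0.756 0.107 0.345]
carton1 [ 0.381 -0.357  0.04 ]
carton2 [ 0.378 -0.294  0.04 ]
carton3 [ 0.592 -0.283  0.04 ]
carton4 [ 0.606 -0.337  0.04 ]
blu [0.606 0.363 0.08 ]
grn [0.523 0.352 0.08 ]
yel [0.577 0.28  0.08 ]
syr [ 0.713 -0.298  0.15 ]
```

Run:
```python
from h import *
np.set_printoptions(precision=3,suppress=True)
d=snap("wrist","w0.png",1.56); print(d["fov_y"],d["cx"],d["cy"],ray(d,d["cx"],d["cy"]))
```

```text
65.70646984690485 260.76875175025594 187.85987099477433 (array([0.551, 0.076, 0.373]), array([-0.   , -0.297, -0.955]))
```

View pics/w0.png

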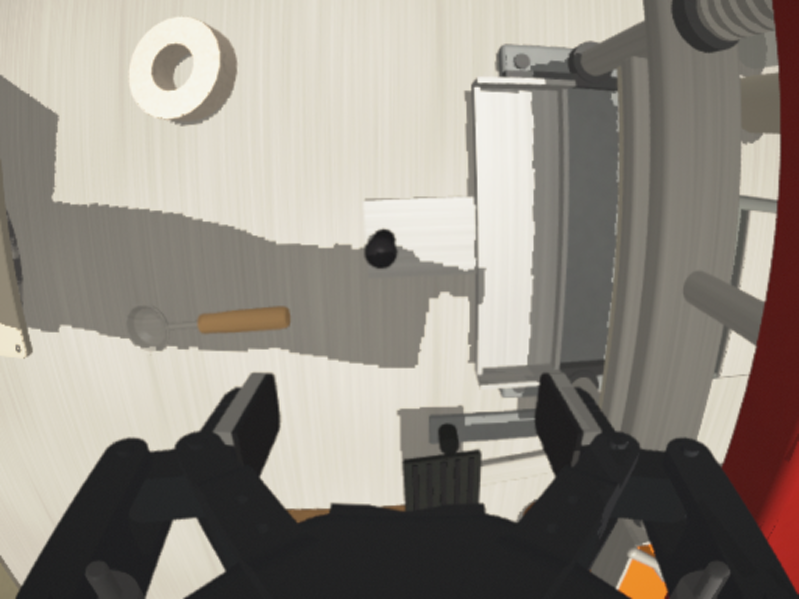

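Looking down with +x right: the knob is at (382,243), the tray's front edge at x≈475, its back edge at ≈562 (y from 80 to 380) with the dark bed beyond, so the drawer is partly out. The spoon is at (210,322), the roll at (178,68), the pad at (443,482).

Run:
```python
from h import *
np.set_printoptions(precision=3,suppress=True)
d=snap("wrist");k=1/1.56
for nm,u,v,z in [("knobtop",382,245,.084),("pad top mid",443,455,.09),("padfr",404,463,.09),("padback",480,455,.09),("trayFL",476,84,.038),("trayFR",480,378,.038),("trayBL",560,88,.04),("trayBR",557,368,.04),("bedFL",500,47,.02),("spoonL",130,328,.01),("spoonR",290,318,.01),("roll",177,68,.04),("edge2",565,230,.038),("edge618",615,230,.02)]:
    print(nm,onz(d,u*k,v*k,z))
```

```text
knobtop [0.535 0.018 0.084]
pad top mid [ 0.578 -0.14   0.09 ]
padfr [ 0.549 -0.148  0.09 ]
padback [ 0.607 -0.141  0.09 ]
trayFL [0.6   0.128 0.038]
trayFR [ 0.611 -0.101  0.038]
trayBL [0.662 0.129 0.04 ]
trayBR [ 0.676 -0.093  0.04 ]
bedFL [0.621 0.161 0.02 ]
spoonL [ 0.284 -0.072  0.01 ]
spoonR [ 0.451 -0.059  0.01 ]
roll [0.375 0.153 0.04 ]
edge2 [0.671 0.022 0.038]
edge618 [0.722 0.021 0.02 ]
```

```bash
python3 -m creep '[[-1.5,1.2,-6,0,0,2.7,-0.2],[-1.5,1.2,-10,0,0,2.7,-0.2],[-1.5,1.2,-10,0,0,2.7,-0.2],[-1.5,1.2,-10,0,0,2.7,-0.2]]' 30
python3 - <<'E'
from h import *
np.set_printoptions(precision=3,suppress=True)
d=snap("wrist","w1.png",1.2)
hsv=cv2.cvtColor(d["color"],cv2.COLOR_RGB2HSV)
s=arm.sense();print(s["eef_pos"],proj(d,s["eef_pos"]),proj(d,[.533,.013,.084]),proj(d,[.533,.013,.03]))
E
```

```text
time: 0.8
eef_pos: [0.5359, 0.0118, 0.1328]
eef_rot: [2.168, 2.272, 0.002]
wrist_force: [1.0, -0.8, 1.2]
finger_gap: 0.0514
finger_force: 0.0
[0.536 0.012 0.133] [259.364 244.625] [254.964 209.035] [255.995 186.171]
```

View pics/w1.png

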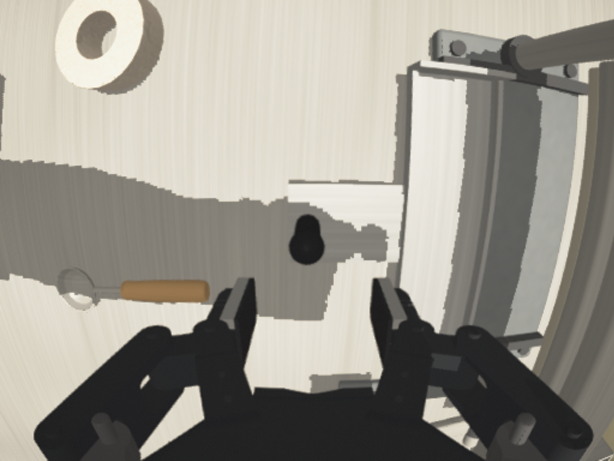

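The knob top is at (306,243) in this view, so its axis is at about y = 0.018, x = 0.533; gripping it there.

```bash
python3 -m creep '[[-0.2,0.6,-4,0,0,0,-0.2],[-0.2,0.6,-8.1,0,0,0,-0.2],[-0.2,0.6,-8.1,0,0,0,-0.2],[-0.2,0.6,-8.1,0,0,0,0.9],[-0.2,0.6,-8.1,0,0,0,0.9],[-0.2,0.6,-8.1,0,0,0,0.9],[-0.2,0.6,-8.1,0,0,0,0.9]]' 30; python3 -m creep '[[-1.5,-0.1,0,0,0,0,0.9],[-3,-0.15,0,0,0,0,0.9],[-4.5,-0.2,0,0,0,0,0.9],[-6,-0.3,0,0,0,0,0.9],[-7.5,-0.35,0,0,0,0,0.9],[-8.5,-0.4,0,0,0,0,0.9],[-8.5,-0.4,0,0,0,0,0.9]]'
```

```text
time: 1.72
eef_pos: [0.5342, 0.0178, 0.0524]
eef_rot: [2.167, 2.271, 0.003]
wrist_force: [-1.1, 0.7, 6.6]
finger_gap: 0.0168
finger_force: 29.1
time: 2.6
eef_pos: [0.4486, 0.0141, 0.0523]
eef_rot: [2.167, 2.271, 0.004]
wrist_force: [-2.7, 2.5, 11.3]
finger_gap: 0.0165
finger_force: 30.8
```

```bash
python3 -m creep '[[-0.5,0,0,0,0,0,0.9],[-1,0,0,0,0,0,0.9],[-1,0,0,0,0,0,0.9]]'; python3 -m creep '[[-0.4,0,0,0,0,0,0.9],[-0.8,0,0,0,0,0,0.9],[-0.8,0,0,0,0,0,0.9]]'
```

```text
time: 2.98
eef_pos: [0.4394, 0.0137, 0.0524]
eef_rot: [2.166, 2.27, 0.004]
wrist_force: [-1.0, 0.2, 10.0]
finger_gap: 0.0167
finger_force: 30.7
time: 3.35
eef_pos: [0.4369, 0.0136, 0.0526]
eef_rot: [2.161, 2.266, 0.015]
wrist_force: [25.2, 2.5, -14.4]
finger_gap: 0.017
finger_force: 30.7
```

```bash
python3 -m creep '[[0.8,0,0,0,0,0,-0.1],[0.8,0,0,0,0,0,-0.1],[0.8,0,0,0,0,0,-0.1],[0.8,0,6,0,0,0,-0.1],[0.8,0,12,0,0,0,-1],[0.8,0,18,0,0,0,-1]]'; python3 -m creep '[[2,6,4,0,0,-2.5,-1],[4,12,8,0,0,-2.5,-1],[6,18,8,0,0,-2.5,-1],[8,23,8,0,0,-2.5,-1],[9,23,8,0,0,-2.5,-1],[9,23,8,0,0,-2.5,-1]]'
python3 - <<'E'
from h import *
d=snap("wrist","w2.png",1.56)
E
```

```text
time: 4.1
eef_pos: [0.4371, 0.0141, 0.2323]
eef_rot: [-2.168, -2.273, 0.0]
wrist_force: [1.1, 0.1, -0.2]
finger_gap: 0.0807
finger_force: 0.0
time: 4.85
eef_pos: [0.528, 0.2449, 0.3092]
eef_rot: [-2.215, -2.227, 0.003]
wrist_force: [-0.8, -0.4, 0.0]
finger_gap: 0.0854
finger_force: 0.0
```

View pics/w2.png

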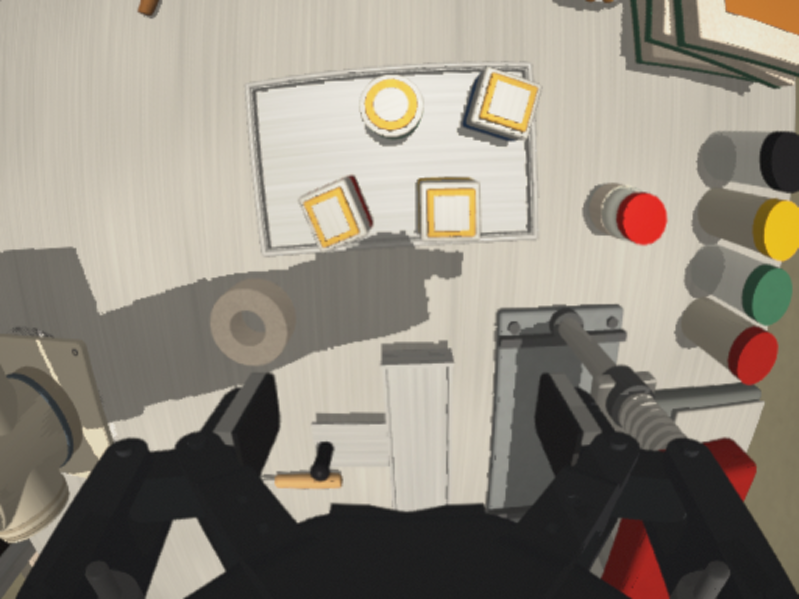

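Clear top view: the pan with four tins. Green round is at (391,105), blue square at (507,103) (turned), red oblong at (333,213) (turned) and yellow square at (450,210). The drawer is out, its left end at (382–452, 350).

```bash
cat >> h.py <<'E'
def lids(d,z,region=None,show=True):
    """brass lid rings -> world centre, minAreaRect on plane z"""
    hsv=cv2.cvtColor(d["color"],cv2.COLOR_RGB2HSV)
    m=cv2.inRange(hsv,(15,110,130),(30,255,255))
    m=cv2.morphologyEx(m,cv2.MORPH_CLOSE,np.ones((3,3),np.uint8))
    out=[]
    for c in cv2.findContours(m,cv2.RETR_EXTERNAL,cv2.CHAIN_APPROX_NONE)[0]:
        if cv2.contourArea(c)<150: continue
        P=np.array([onz(d,u,v,z)[:2] for u,v in c[:,0].astype(float)])
        (cx,cy),(w,h),a=cv2.minAreaRect((P*1000).astype(np.float32))
        if not 20<max(w,h)<60: continue
        out.append((cx,cy,w,h,a))
        if show: print("px",c[:,0].mean(0).round(0),"centre mm %.1f %.1f size %.1f %.1f angle %.1f"%out[-1])
    return out
E
python3 - <<'E'
from h import *
np.set_printoptions(precision=3,suppress=True)
d=snap("wrist"); lids(d,.082); k=1/1.56
for nm,u,v,z in [("knob",324,448,.084),("trayNW",382,346,.056),("trayNE",453,345,.056),("trayNE inner",450,365,.056)]: print(nm,onz(d,u*k,v*k,z))
E
```

```text
px [289. 135.] centre mm 563.7 274.2 size 38.2 38.2 angle 1.0
px [212. 138.] centre mm 467.1 270.0 size 33.6 40.8 angle 21.8
px [250.  66.] centre mm 514.9 360.1 size 40.2 39.6 angle 45.7
px [326.  64.] centre mm 608.2 365.1 size 39.3 39.1 angle 75.4
knob [0.448 0.046 0.084]
trayNW [0.506 0.145 0.056]
trayNE [0.572 0.146 0.056]
trayNE inner [0.57  0.125 0.056]
```

```bash
python3 -m creep '[[0,-6,0,0,0,0,-1],[0,-12,0,0,0,0,-1],[0,-18,0,0,0,0,-1],[1,-24,0,0,0,0,-1],[1,-29,0,0,0,0,-1],[1,-29,0,0,0,0,-1],[1,-29,0,0,0,0,-1]]'
python3 - <<'E'
from h import *
d=snap("wrist","w3.png",1.56)
E
```

```text
time: 5.82
eef_pos: [0.5371, -0.0465, 0.3107]
eef_rot: [2.22, 2.223, 0.001]
wrist_force: [-1.2, 0.2, 0.7]
finger_gap: 0.0853
finger_force: 0.0
```

View pics/w3.png

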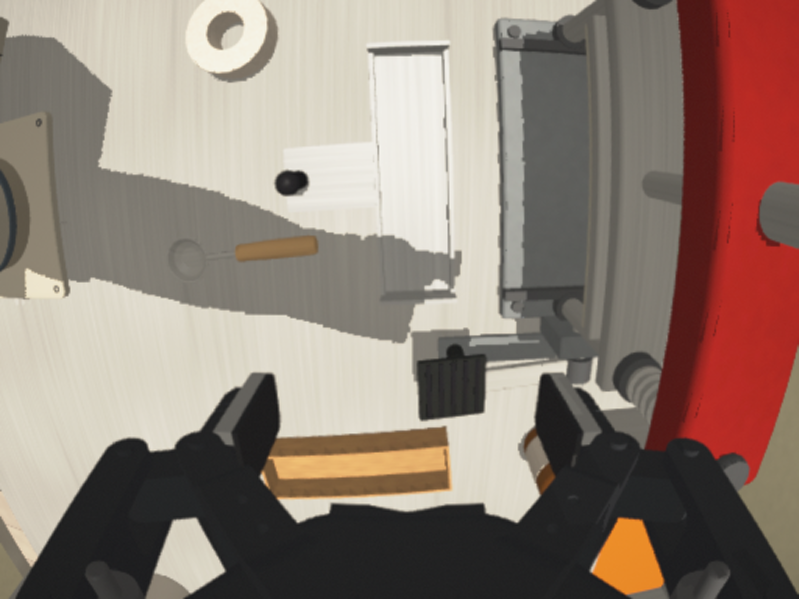

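The tray shows corners (373,50), (447,48), (384,292), (455,292), the knob top is at (288,183), the pad corners are (418,363), (484,355), (485,412), (421,418), and the carton's top rim runs from (272,440) to (447,429) and (450,489).

Run:
```python
from h import *
np.set_printoptions(precision=4,suppress=True)
d=snap("wrist"); k=1/1.56
for nm,u,v,z in [("knob",288,183,.084),("NWend",369,46,.056),("NEend",450,43,.056),("SWend",381,297,.056),("SEend",455,294,.056),("front top n",372,90,.038),("front top s",383,270,.038),("back n",447,90,.038),("back s",454,270,.038),
 ("pad1",418,363,.09),("pad2",484,355,.09),("pad3",485,412,.09),("pad4",421,418,.09),("c far R",447,428,.04),("c near R",451,489,.04),("c far L",278,440,.04),("c near L",280,497,.04)]: print(nm,onz(d,u*k,v*k,z))
d=snap("scene","sc.png",3,(120,170,200,250))
```

```text
knob [0.4424 0.0082 0.084 ]
NWend [0.5061 0.1242 0.056 ]
NEend [0.5743 0.1273 0.056 ]
SWend [ 0.5154 -0.097   0.056 ]
SEend [ 0.5821 -0.094   0.056 ]
front top n [0.5075 0.0875 0.038 ]
front top s [ 0.5166 -0.0766  0.038 ]
back n [0.5733 0.0878 0.038 ]
back s [ 0.5824 -0.0763  0.038 ]
pad1 [ 0.5485 -0.1462  0.09  ]
pad2 [ 0.6059 -0.1389  0.09  ]
pad3 [ 0.6112 -0.1975  0.09  ]
pad4 [ 0.552 -0.203  0.09 ]
c far R [ 0.5819 -0.2483  0.04  ]
c near R [ 0.5907 -0.336   0.04  ]
c far L [ 0.3964 -0.2693  0.04  ]
c near L [ 0.3863 -0.3568  0.04  ]
```

View pics/sc.png

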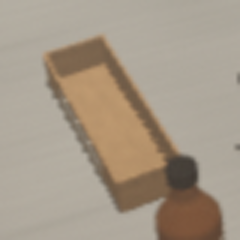

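The crop shows the carton empty with its right end near the syrup bottle. I'll start with the red tin.

```bash
python3 -m creep '[[-1,6,0,0,0,-10,-1],[-2,12,0,0,0,-20,-1],[-3,18,0,0,0,-30,-1],[-4,24,-2,0,0,-40,-1],[-6,30,-6,0,0,-50,-1],[-7,31.7,-10,0,0,-60,-1],[-7,31.7,-12,0,0,-68,-1],[-7,31.7,-12,0,0,-68,-1],[-7,31.7,-12,0,0,-68,-1]]'
python3 - <<'E'
from h import *
np.set_printoptions(precision=4,suppress=True)
s=arm.sense(); print(s["eef_pos"],s["joints"]); R=cv2.Rodrigues(s["eef_rot"])[0]; print("tool y",np.degrees(np.arctan2(R[1,1],R[0,1])))
d=snap("wrist"); lids(d,.082)
E
```

```text
time: 7.1
eef_pos: [0.4684, 0.2713, 0.1916]
eef_rot: [-3.082, -0.611, -0.003]
wrist_force: [0.3, 0.3, -0.1]
finger_gap: 0.0849
finger_force: 0.0
[0.4684 0.2713 0.1916] [ 0.37    0.2572 -0.082   1.2299 -0.0001  3.1204]
tool y -67.58373262489205
px [186. 100.] centre mm 515.3 360.0 size 40.0 41.1 angle 20.4
px [301.  85.] centre mm 563.6 273.9 size 39.2 39.0 angle 1.8
px [219.  12.] centre mm 605.1 365.9 size 39.2 32.9 angle 75.1
```

```bash
python3 -m creep '[[-0.1,-0.1,-6,0,0,0,-1],[-0.1,-0.1,-12,0,0,0,-1],[-0.1,-0.1,-16.2,0,0,0,-1],[-0.1,-0.1,-16.2,0,0,0,-1],[-0.1,-0.1,-16.2,0,0,0,0.9],[-0.1,-0.1,-16.2,0,0,0,0.9],[-0.1,-0.1,-16.2,0,0,0,0.9],[-0.1,-0.1,-16.2,0,0,0,0.9]]' 30;python3 -m creep '[[0,0,4,0,0,0,0.9],[0,0,10,0,0,0,0.9],[0,0,14,0,0,0,0.9],[0,0,14,0,0,0,0.9]]'
```

```text
time: 8.15
eef_pos: [0.4686, 0.2705, 0.0307]
eef_rot: [-3.082, -0.605, -0.007]
wrist_force: [0.2, -0.5, 5.4]
finger_gap: 0.0516
finger_force: 32.2
time: 8.65
eef_pos: [0.4686, 0.2707, 0.1729]
eef_rot: [-3.081, -0.605, -0.013]
wrist_force: [0.7, 0.6, -1.5]
finger_gap: 0.0517
finger_force: 32.3
```

```bash
python3 -m creep '[[1,-5,1,0,0,10,0.9],[2,-11,1,0,0,20,0.9],[3,-17,1,0,0,30,0.9],[5,-23,1,0,0,40,0.9],[7,-29,0,0,0,50,0.9],[7.9,-34,0,0,0,60,0.9],[7.9,-34,0,0,0,70.3,0.9],[7.9,-34,0,0,0,70.3,0.9],[7.9,-34,-2,0,0,70.3,0.9]]'
python3 - <<'E'
from h import *
np.set_printoptions(precision=4,suppress=True)
s=arm.sense(); print(s["eef_pos"],s["joints"]); R=cv2.Rodrigues(s["eef_rot"])[0]; print("tool y",np.degrees(np.arctan2(R[1,1],R[0,1])))
E
```

```text
time: 9.78
eef_pos: [0.5464, -0.0695, 0.1491]
eef_rot: [2.175, 2.264, 0.002]
wrist_force: [1.2, 0.4, -2.1]
finger_gap: 0.0515
finger_force: 32.4
[ 0.5464 -0.0695  0.1491] [-0.279   0.2948 -0.1407  1.133   0.0003  1.252 ]
tool y 2.28217907209152
```

```bash
python3 -m creep '[[0.1,0,-4,0,0,0,0.9],[0.1,0,-8,0,0,0,0.9],[0.1,0,-9.2,0,0,0,0.9],[0.1,0,-9.4,0,0,0,0.9],[0.1,0,-9.4,0,0,0,0.9]]'; python3 -m creep '[[0,0,0,0,0,0,0],[0,0,0,0,0,0,-0.7],[0,0,2,0,0,0,-0.9],[0,0,8,0,0,0,-1],[0,0,14,0,0,0,-1],[0,3,20,0,0,0,-1]]'
python3 - <<'E'
from h import *
d=snap("wrist","w4.png",1.2); lids(d,.105)
E
```

```text
time: 10.4
eef_pos: [0.5477, -0.0699, 0.0555]
eef_rot: [2.172, 2.268, 0.001]
wrist_force: [-1.3, -0.1, -1.1]
finger_gap: 0.0521
finger_force: 32.4
time: 11.15
eef_pos: [0.547, -0.0429, 0.2528]
eef_rot: [2.174, 2.266, 0.001]
wrist_force: [1.2, 1.0, -0.9]
finger_gap: 0.0851
finger_force: 0.0
px [260. 201.] centre mm 548.7 -72.3 size 40.1 32.1 angle 2.3
```

View pics/w4.png

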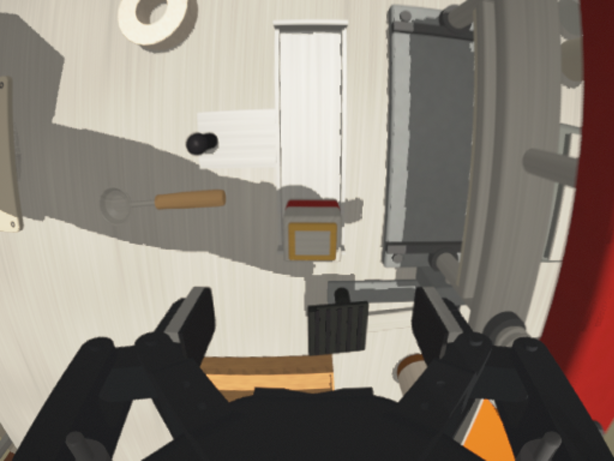

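The red tin stands in the tray's right end at (313,240), knob at (200,143), tray undisturbed. Yellow next.

```bash
python3 -m creep '[[0.4,6,0,0,0,0,-1],[0.8,12,0,0,0,0,-1],[1.2,18,0,0,0,0,-1],[1.6,24,-2,0,0,0,-1],[1.6,29,-4,0,0,0,-1],[1.6,31.4,-6,0,0,0,-1],[1.6,31.4,-6,0,0,0,-1],[1.6,31.4,-6,0,0,0,-1]]'
python3 - <<'E'
from h import *
s=arm.sense(); print(s["eef_pos"])
d=snap("wrist"); lids(d,.082)
E
```

```text
time: 12.2
eef_pos: [0.5632, 0.2715, 0.191]
eef_rot: [2.172, 2.269, 0.001]
wrist_force: [-0.0, -0.9, 0.1]
finger_gap: 0.0854
finger_force: 0.0
[0.56324324 0.27146033 0.19095173]
px [265. 168.] centre mm 563.9 283.2 size 38.2 21.7 angle 1.5
px [207.  82.] centre mm 515.4 360.4 size 40.4 40.6 angle 31.1
px [317.  81.] centre mm 608.1 365.2 size 39.3 39.1 angle 75.0
```

```bash
python3 -m creep '[[0.1,0.3,-6,0,0,0,-1],[0.1,0.3,-12,0,0,0,-1],[0.1,0.3,-16.1,0,0,0,-1],[0.1,0.3,-16.1,0,0,0,-1],[0.1,0.3,-16.1,0,0,0,0.9],[0.1,0.3,-16.1,0,0,0,0.9],[0.1,0.3,-16.1,0,0,0,0.9],[0.1,0.3,-16.1,0,0,0,0.9]]' 30;python3 -m creep '[[0,0,4,0,0,0,0.9],[0,0,10,0,0,0,0.9],[0,0,14,0,0,0,0.9],[0,0,14,0,0,0,0.9]]'
```

```text
time: 13.25
eef_pos: [0.5653, 0.2752, 0.0317]
eef_rot: [2.171, 2.268, 0.005]
wrist_force: [-0.6, -1.5, 6.2]
finger_gap: 0.0496
finger_force: 31.4
time: 13.75
eef_pos: [0.5656, 0.2755, 0.1743]
eef_rot: [2.17, 2.267, 0.012]
wrist_force: [0.6, 0.2, -1.3]
finger_gap: 0.0497
finger_force: 32.0
```

```bash
python3 -m creep '[[-0.4,-6,0,0,0,0,0.9],[-0.8,-12,0,0,0,0,0.9],[-1.2,-18,0,0,0,0,0.9],[-1.6,-24,0,0,0,0,0.9],[-2,-29.4,0,0,0,0,0.9],[-2,-29.4,0,0,0,0,0.9],[-2,-29.4,-5,0,0,0,0.9],[-2,-29.4,-10,0,0,0,0.9],[-2,-29.4,-11.6,0,0,0,0.9],[-2,-29.4,-11.6,0,0,0,0.9]]'; python3 -m creep '[[0,0,0,0,0,0,0.9],[0,0,0,0,0,0,0],[0,0,0,0,0,0,-0.7],[0,0,2,0,0,0,-0.9],[0,0,8,0,0,0,-1],[0,2,14,0,0,0,-1],[0,6,18,0,0,0,-1]]'
python3 - <<'E'
from h import *
d=snap("wrist"); lids(d,.105); print(arm.sense()["eef_pos"])
E
```

```text
time: 15.0
eef_pos: [0.5439, -0.018, 0.0527]
eef_rot: [-2.171, -2.27, -0.0]
wrist_force: [0.7, -0.0, -1.2]
finger_gap: 0.0497
finger_force: 31.9
time: 15.88
eef_pos: [0.5445, 0.0406, 0.2362]
eef_rot: [2.174, 2.265, 0.003]
wrist_force: [0.8, 1.0, -0.0]
finger_gap: 0.0857
finger_force: 0.0
px [262. 276.] centre mm 552.0 -70.3 size 40.5 35.3 angle 2.1
px [257. 233.] centre mm 544.9 -18.0 size 38.7 40.2 angle 2.7
px [257. 195.] centre mm 543.0 23.7 size 41.1 7.2 angle 2.3
[0.5451859  0.04488221 0.24097891]
```

```bash
python3 -m creep '[[1,6,0,0,0,-5,-0.6],[2,12,0,0,0,-10,-0.6],[3,18,0,0,0,-14,-0.6],[4,24,-1,0,0,-17.5,-0.6],[6,29,-3,0,0,-17.5,-0.6],[6.3,32,-5,0,0,-17.5,-0.6],[6.3,32,-5,0,0,-17.5,-0.6],[6.3,32,-5,0,0,-17.5,-0.6]]'
python3 - <<'E'
from h import *
s=arm.sense(); print(s["eef_pos"]); R=cv2.Rodrigues(s["eef_rot"])[0]; print("tool y",np.degrees(np.arctan2(R[1,1],R[0,1])))
d=snap("wrist"); lids(d,.082)
E
```

```text
time: 16.92
eef_pos: [0.607, 0.3605, 0.1835]
eef_rot: [2.492, 1.912, -0.0]
wrist_force: [1.0, -1.4, -0.3]
finger_gap: 0.0682
finger_force: 0.0
[0.60699135 0.3604725  0.18354563]
tool y -14.998420671111466
px [163. 212.] centre mm 514.3 361.7 size 40.8 37.8 angle 76.5
px [266. 175.] centre mm 609.3 366.3 size 39.2 38.4 angle 75.0
```

```bash
python3 -m creep '[[0.15,0.5,-6,0,0,0,-0.6],[0.15,0.5,-12,0,0,0,-0.6],[0.15,0.5,-15.2,0,0,0,-0.6],[0.15,0.5,-15.2,0,0,0,-0.6],[0.15,0.5,-15.2,0,0,0,0.9],[0.15,0.5,-15.2,0,0,0,0.9],[0.15,0.5,-15.2,0,0,0,0.9]]' 30;python3 -m creep '[[0,0,4,0,0,0,0.9],[0,0,10,0,0,0,0.9],[0,0,14,0,0,0,0.9],[0,0,14,0,0,0,0.9]]'
```

```text
time: 17.85
eef_pos: [0.609, 0.3661, 0.034]
eef_rot: [2.492, 1.912, 0.004]
wrist_force: [-4.5, -2.2, 7.0]
finger_gap: 0.0498
finger_force: 33.6
time: 18.35
eef_pos: [0.6103, 0.3666, 0.1769]
eef_rot: [2.491, 1.911, 0.014]
wrist_force: [0.3, 1.0, -1.6]
finger_gap: 0.0497
finger_force: 33.2
```

```bash
python3 -m creep '[[-1,-6,0,0,0,5,0.9],[-2,-12,0,0,0,10,0.9],[-3,-18,0,0,0,17.5,0.9],[-5,-24,0,0,0,17.5,0.9],[-6.7,-30,0,0,0,17.5,0.9],[-6.7,-32.8,0,0,0,17.5,0.9],[-6.7,-32.8,-5,0,0,17.5,0.9],[-6.7,-32.8,-10,0,0,17.5,0.9],[-6.7,-32.8,-11,0,0,17.5,0.9],[-6.7,-32.8,-11,0,0,17.5,0.9]]'; python3 -m creep '[[0,0,0,0,0,0,0.9],[0,0,-0.3,0,0,0,0.9],[0,0,-0.3,0,0,0,0.9]]'
```

```text
time: 19.6
eef_pos: [0.5415, 0.038, 0.0616]
eef_rot: [-2.172, -2.269, 0.001]
wrist_force: [0.1, -0.3, -2.0]
finger_gap: 0.0498
finger_force: 33.0
time: 19.98
eef_pos: [0.5417, 0.038, 0.0587]
eef_rot: [2.172, 2.269, 0.001]
wrist_force: [0.5, 0.2, -1.5]
finger_gap: 0.0498
finger_force: 33.0
```

```bash
python3 -m creep '[[0,0,-0.2,0,0,0,0.9],[0,0,-0.2,0,0,0,0],[0,0,-0.2,0,0,0,-0.7],[0,0,2,0,0,0,-0.9],[0,0,8,0,0,0,-1],[0,2,14,0,0,0,-1],[-0.5,8,17,0,0,0,-1],[-0.5,8,17,0,0,0,-1]]'
python3 - <<'E'
from h import *
d=snap("wrist"); lids(d,.105); print(arm.sense()["eef_pos"])
E
```

```text
time: 20.98
eef_pos: [0.5369, 0.1205, 0.2306]
eef_rot: [2.167, 2.271, 0.005]
wrist_force: [-0.1, -0.4, -0.4]
finger_gap: 0.0857
finger_force: 0.0
px [260. 298.] centre mm 544.3 -17.9 size 38.7 40.1 angle 2.5
px [186. 277.] centre mm 460.4 7.7 size 20.3 15.1 angle 0.1
px [262. 258.] centre mm 542.9 37.1 size 38.8 38.0 angle 2.5
[0.53657835 0.11970364 0.22932829]
```

```bash
python3 -m creep '[[-0.5,6,0,0,0,0,-1],[-1,12,0,0,0,0,-1],[-2,18,-2,0,0,0,-1],[-2.2,23.5,-4.5,0,0,0,-1],[-2.2,24,-4.5,0,0,0,-1],[-2.2,24,-4.5,0,0,0,-1]]'
python3 - <<'E'
from h import *
s=arm.sense(); print(s["eef_pos"]); 
d=snap("wrist"); lids(d,.082)
E
```

```text
time: 21.78
eef_pos: [0.5145, 0.3573, 0.1821]
eef_rot: [-2.172, -2.269, 0.003]
wrist_force: [0.1, -0.3, -0.6]
finger_gap: 0.0854
finger_force: 0.0
[0.514533   0.35726871 0.18213917]
px [266. 170.] centre mm 519.9 373.6 size 14.9 38.2 angle 67.7
```

```bash
python3 -m creep '[[0.1,0.35,-6,0,0,0,-1],[0.1,0.35,-12,0,0,0,-1],[0.1,0.35,-15.1,0,0,0,-1],[0.1,0.35,-15.1,0,0,0,-1],[0.1,0.35,-15.1,0,0,0,0.9],[0.1,0.35,-15.1,0,0,0,0.9],[0.1,0.35,-15.1,0,0,0,0.9],[0.1,0.35,-15.1,0,0,0,0.9]]' 30;python3 -m creep '[[0,0,4,0,0,0,0.9],[0,0,10,0,0,0,0.9],[0,0,14,0,0,0,0.9],[0,0,14,0,0,0,0.9]]'
```

```text
time: 22.82
eef_pos: [0.5166, 0.3616, 0.0345]
eef_rot: [2.171, 2.268, 0.005]
wrist_force: [-0.4, -3.0, 6.5]
finger_gap: 0.0518
finger_force: 30.4
time: 23.32
eef_pos: [0.5169, 0.3622, 0.177]
eef_rot: [2.17, 2.268, 0.012]
wrist_force: [-0.3, 0.2, -2.3]
finger_gap: 0.051
finger_force: 32.4
```

```bash
python3 -m creep '[[0.5,-6,0,0,0,0,0.9],[1,-12,0,0,0,0,0.9],[1.5,-18,0,0,0,0,0.9],[2.3,-24,0,0,0,0,0.9],[2.3,-26.6,0,0,0,0,0.9],[2.3,-26.6,-2,0,0,0,0.9],[2.3,-26.6,-8,0,0,0,0.9],[2.3,-26.6,-11,0,0,0,0.9],[2.3,-26.6,-11.4,0,0,0,0.9],[2.3,-26.6,-11.4,0,0,0,0.9]]'; python3 -m creep '[[0,0,0,0,0,0,0.9],[0,0,-0.1,0,0,0,0],[0,0,-0.1,0,0,0,-0.7],[0,0,2,0,0,0,-0.9],[0,0,8,0,0,0,-1],[0,3,14,0,0,0,-1],[-1,3,19,0,0,0,-1],[-1,3,19,0,0,0,-1]]'
python3 - <<'E'
from h import *
d=snap("wrist","w5.png",1.2); lids(d,.105); print(arm.sense()["eef_pos"])
E
```

```text
time: 24.58
eef_pos: [0.5381, 0.0954, 0.058]
eef_rot: [-2.172, -2.269, 0.001]
wrist_force: [0.2, -0.3, -1.6]
finger_gap: 0.0513
finger_force: 34.0
time: 25.58
eef_pos: [0.5296, 0.1261, 0.2529]
eef_rot: [2.168, 2.266, 0.01]
wrist_force: [1.2, 0.1, -0.8]
finger_gap: 0.0852
finger_force: 0.0
px [268. 317.] centre mm 551.3 -65.0 size 39.0 27.1 angle 1.9
px [266. 290.] centre mm 544.4 -17.4 size 38.3 41.6 angle 1.9
px [189. 272.] centre mm 452.6 4.5 size 30.1 14.4 angle 5.6
px [267. 251.] centre mm 543.0 38.8 size 38.5 40.1 angle 2.0
px [267. 203.] centre mm 540.0 95.0 size 39.6 39.1 angle 48.7
[0.52906261 0.12573272 0.25021563]
```

View pics/w5.png

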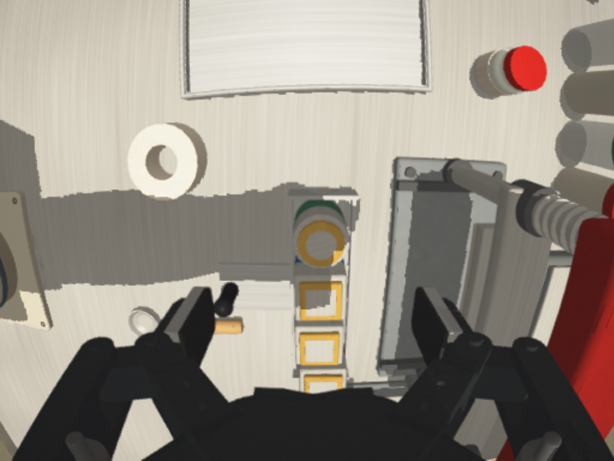

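All four tins stand in the row in the tray, lids at (320,242), (320,300), (320,350), (323,383) in this view. Now the knob: push the drawer home.

```bash
python3 -m creep '[[-4,-5,0,0,0,0,-0.1],[-9.2,-11.2,0,0,0,0,-0.1],[-9.2,-11.2,-4,0,0,0,-0.1],[-9.2,-11.2,-9,0,0,0,-0.1],[-9.2,-11.2,-9,0,0,0,-0.1],[-9.2,-11.2,-14,0,0,0,-0.1],[-9.2,-11.2,-19.8,0,0,0,-0.1],[-9.2,-11.2,-19.8,0,0,0,-0.1]]'; python3 -m creep '[[0,0,0,0,0,0,0.9],[0,0,0,0,0,0,0.9],[0,0,0,0,0,0,0.9],[0,0,0,0,0,0,0.9]]'
```

```text
time: 26.62
eef_pos: [0.4349, 0.0139, 0.0487]
eef_rot: [-2.169, -2.266, 0.005]
wrist_force: [0.2, -0.3, 0.8]
finger_gap: 0.0471
finger_force: 0.0
time: 27.12
eef_pos: [0.4386, 0.0133, 0.0528]
eef_rot: [2.169, 2.267, 0.005]
wrist_force: [1.0, -0.5, 5.8]
finger_gap: 0.0167
finger_force: 29.1
```

```bash
python3 -m creep '[[0.7,0.05,0,0,0,0,0.9],[1.6,0.1,0,0,0,0,0.9],[2.8,0.1,0,0,0,0,0.9],[4,0.2,0,0,0,0,0.9],[5.2,0.25,0,0,0,0,0.9],[6.4,0.3,0,0,0,0,0.9],[7.6,0.35,0,0,0,0,0.9],[8.8,0.4,0,0,0,0,0.9],[9.6,0.4,0,0,0,0,0.9],[10,0.45,0,0,0,0,0.9]]'
```

```text
time: 28.38
eef_pos: [0.538, 0.0175, 0.0528]
eef_rot: [2.17, 2.267, 0.002]
wrist_force: [-2.8, -2.3, 6.6]
finger_gap: 0.0165
finger_force: 29.4
```

```bash
python3 -m creep '[[0.7,0.05,0,0,0,0,0.9],[1.7,0.1,0,0,0,0,0.9],[2.8,0.15,0,0,0,0,0.9],[3.8,0.2,0,0,0,0,0.9],[4.6,0.2,0,0,0,0,0.9],[5.2,0.25,0,0,0,0,0.9],[5.2,0.25,0,0,0,0,0.9]]';python3 -m creep '[[0.3,0,0,0,0,0,0.9],[0.6,0,0,0,0,0,0.9],[0.8,0,0,0,0,0,0.9],[0.8,0,0,0,0,0,0.9]]'
```

```text
time: 29.25
eef_pos: [0.5904, 0.0198, 0.0528]
eef_rot: [2.17, 2.266, 0.003]
wrist_force: [2.1, -2.9, 5.9]
finger_gap: 0.0167
finger_force: 29.5
time: 29.75
eef_pos: [0.5922, 0.0199, 0.0526]
eef_rot: [-2.171, -2.267, 0.009]
wrist_force: [-25.0, -5.2, 24.3]
finger_gap: 0.0171
finger_force: 31.9
```

```bash
python3 -m creep '[[-0.7,0,0,0,0,0,0.9],[-0.7,0,0,0,0,0,0.3],[-0.7,0,0,0,0,0,0.3],[-0.7,0,0,0,0,0,0.3],[-0.7,0,4,0,0,0,0.3],[-1.5,0,9,0,0,0,0.3],[-2.5,0,13,0,0,0,1],[-2.5,0,13,0,0,0,1]]' 40; python3 -m creep '[[0,-6,0,0,0,0,1],[0,-12,0,0,0,0,1],[0.5,-18,0,0,0,0,1],[0.8,-19,-3,0,0,0,1],[0.8,-19,-4,0,0,0,1],[0.8,-19,-4,0,0,0,1]]'
python3 - <<'E'
from h import *
print(arm.sense()["eef_pos"])
d=snap("wrist","w6.png",1.2); s=snap("side")
E
```

```text
time: 30.75
eef_pos: [0.5725, 0.0205, 0.1834]
eef_rot: [2.169, 2.267, 0.005]
wrist_force: [0.2, 0.1, -0.5]
finger_gap: -0.0001
finger_force: 0.0
time: 31.5
eef_pos: [0.579, -0.1686, 0.1391]
eef_rot: [-2.17, -2.268, 0.001]
wrist_force: [1.4, 0.6, -0.6]
finger_gap: -0.0001
finger_force: 0.0
[ 0.57896405 -0.16856387  0.13909535]
```

View pics/w6.png

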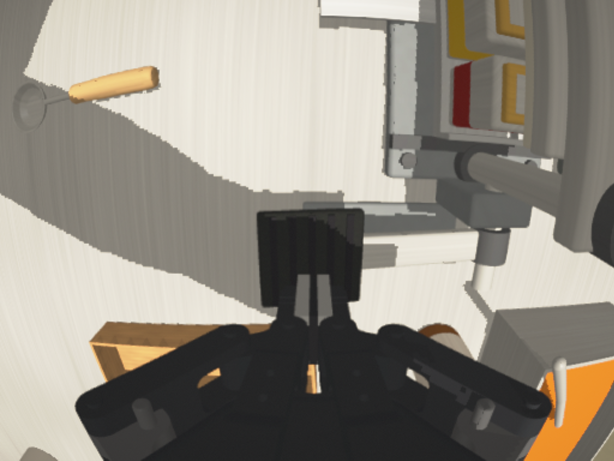

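The shut fingertips are right over the pad (258–363, 210–300); the tins are in the closed drawer. Pressing.

```bash
python3 -m creep '[[0,0,-3,0,0,0,1],[0,0,-4.5,0,0,0,1],[0,0,-5.5,0,0,0,1],[0,0,-6.3,0,0,0,1],[0,0,-7,0,0,0,1],[0,0,-7.6,0,0,0,1],[0,0,-8.1,0,0,0,1],[0,0,-8.5,0,0,0,1],[0,0,-8.5,0,0,0,1]]'; python3 -m creep '[[0,0,-0.3,0,0,0,1],[0,0,-0.6,0,0,0,1],[0,0,-0.6,0,0,0,1]]'; python3 -m creep '[[0,0,-0.3,0,0,0,1],[0,0,-0.5,0,0,0,1],[0,0,-0.5,0,0,0,1],[0,0,-0.5,0,0,0,1]]'
```

```text
time: 32.72
eef_pos: [0.579, -0.1695, 0.0567]
eef_rot: [2.172, 2.269, -0.001]
wrist_force: [-6.9, 1.5, 12.2]
finger_gap: 0.0001
finger_force: 6.5
time: 33.1
eef_pos: [0.5794, -0.1696, 0.0543]
eef_rot: [2.17, 2.267, 0.001]
wrist_force: [-18.4, 5.7, 44.3]
finger_gap: 0.0001
finger_force: 23.0
time: 33.6
eef_pos: [0.5797, -0.1697, 0.0538]
eef_rot: [2.167, 2.264, 0.003]
wrist_force: [-32.2, 10.8, 84.2]
finger_gap: -0.0001
finger_force: 43.9
```

```bash
python3 -m creep '[[0,0,1,0,0,0,1],[0,0,3,0,0,0,1],[0,0,6,0,0,0,1],[0,0,10,0,0,0,1],[-1,4,13,0,0,0,0.3],[-2,10,13,0,0,0,0.3],[-3,16,13,0,0,0,0.3],[-2.3,18.9,13,0,0,0,0.3],[-2.3,18.9,13,0,0,0,0.3]]'
python3 - <<'E'
from h import *
print(arm.sense()["eef_pos"])
d=snap("wrist")
E
```

```text
time: 34.72
eef_pos: [0.5568, 0.0214, 0.1748]
eef_rot: [2.168, 2.272, 0.002]
wrist_force: [1.2, 0.1, -0.0]
finger_gap: 0.0299
finger_force: 0.0
[0.55683565 0.02144218 0.17483671]
```

```bash
python3 -m creep '[[3.4,-0.15,0,0,0,0,0.3],[3.4,-0.15,0,0,0,0,0.3],[3.4,-0.15,-5,0,0,0,0.3],[3.4,-0.15,-9,0,0,0,0.3],[3.4,-0.15,-12.4,0,0,0,0.3],[3.4,-0.15,-12.4,0,0,0,0.3],[3.4,-0.15,-12.4,0,0,0,0.9],[3.4,-0.15,-12.4,0,0,0,0.9],[3.4,-0.15,-12.4,0,0,0,0.9]]' 30;  python3 -m creep '[[-0.7,-0.05,0,0,0,0,0.9],[-1.6,-0.1,0,0,0,0,0.9],[-2.8,-0.1,0,0,0,0,0.9],[-4,-0.2,0,0,0,0,0.9],[-5.2,-0.25,0,0,0,0,0.9],[-6.4,-0.3,0,0,0,0,0.9],[-7.6,-0.35,0,0,0,0,0.9],[-8.8,-0.4,0,0,0,0,0.9],[-9.6,-0.4,0,0,0,0,0.9],[-10,-0.45,0,0,0,0,0.9]]'
```

```text
time: 35.9
eef_pos: [0.5906, 0.0173, 0.0511]
eef_rot: [2.172, 2.268, -0.001]
wrist_force: [-2.4, -4.4, -1.0]
finger_gap: 0.0168
finger_force: 30.6
time: 37.15
eef_pos: [0.4908, 0.0131, 0.0511]
eef_rot: [2.171, 2.267, 0.002]
wrist_force: [2.9, -3.9, -1.8]
finger_gap: 0.0169
finger_force: 30.8
```

```bash
python3 -m creep '[[-0.7,-0.05,0,0,0,0,0.9],[-1.7,-0.1,0,0,0,0,0.9],[-2.8,-0.15,0,0,0,0,0.9],[-3.8,-0.2,0,0,0,0,0.9],[-4.6,-0.2,0,0,0,0,0.9],[-5.2,-0.25,0,0,0,0,0.9],[-5.5,-0.25,0,0,0,0,0.9],[-5.5,-0.25,0,0,0,0,0.9]]'
```

```text
time: 38.15
eef_pos: [0.4372, 0.0108, 0.0511]
eef_rot: [2.17, 2.267, 0.005]
wrist_force: [9.6, -3.2, 0.5]
finger_gap: 0.0169
finger_force: 31.0
```

```bash
python3 -m creep '[[0.2,0,0,0,0,0,-0.1],[0.2,0,0,0,0,0,-0.1],[0.2,0,0,0,0,0,-0.1],[0.2,0,6,0,0,0,-0.1],[0.2,0,12,0,0,0,-1],[2,-1,18,0,0,0,-1],[6,-4,24,0,0,0,-1],[10,-6,26,0,0,0,-1],[10,-6,26,0,0,0,-1]]'
python3 - <<'E'
from h import *
d=snap("wrist","w7.png",1.2); lids(d,.098)
E
python3 -m creep '[[-1,-6,0,0,0,0,-1],[-2,-12,0,0,0,0,-1],[-3,-18,0,0,0,0,-1],[-5,-24,0,0,0,0,-1],[-6,-30,0,0,0,0,-1],[-6,-35,0,0,0,0,-1],[-6,-35,0,0,0,0,-1],[-6,-35,0,0,0,0,-1]]';python3 - <<'E'
from h import *
d=snap("wrist","w8.png",1.2); print(arm.sense()["eef_pos"])
E
```

```text
time: 39.28
eef_pos: [0.5383, -0.0507, 0.311]
eef_rot: [2.173, 2.266, 0.002]
wrist_force: [-1.1, 0.5, -0.2]
finger_gap: 0.0852
finger_force: 0.0
px [266. 179.] centre mm 547.4 -73.0 size 37.7 29.7 angle 2.4
px [262. 136.] centre mm 540.6 -19.6 size 35.1 35.3 angle 2.5
px [263.  89.] centre mm 538.7 37.0 size 35.2 34.8 angle 2.7
px [263.  41.] centre mm 536.3 94.7 size 38.9 38.9 angle 11.4
time: 40.33
eef_pos: [0.475, -0.3978, 0.3095]
eef_rot: [-2.171, -2.268, -0.001]
wrist_force: [0.1, 0.2, 0.5]
finger_gap: 0.0854
finger_force: 0.0
[ 0.47528974 -0.39746303  0.31001608]
```

View pics/w7.png

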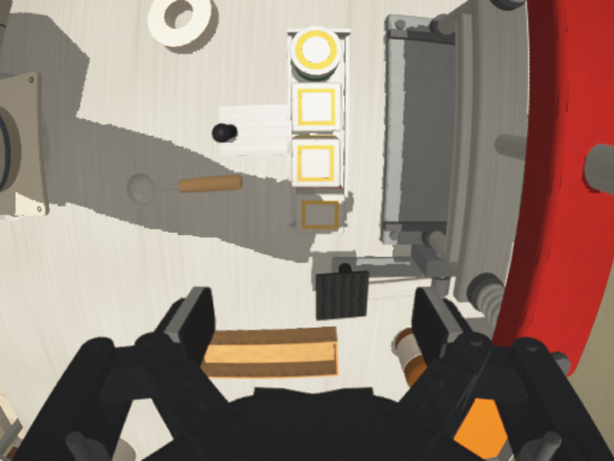

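View pics/w8.png

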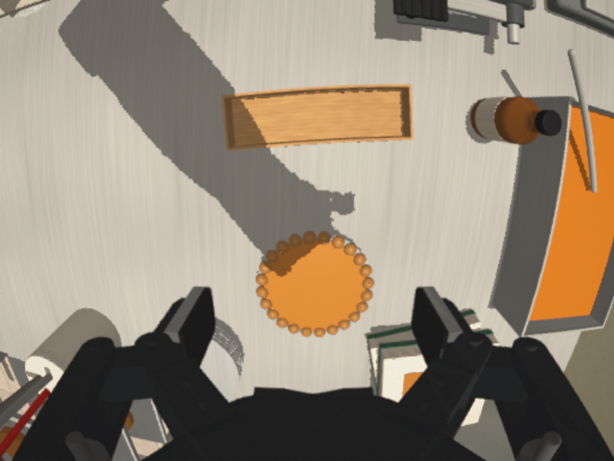

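Lids now sit flush in white-rimmed tops (tins at (316,50), (316,105), (318,162), (320,214)). The carton's outer rim corners in the second picture are at about (225,97), (410,86), (411,137), (231,149), the pie is at (315,283) and the syrup at (520,120).

Run:
```python
from h import *
np.set_printoptions(precision=4,suppress=True)
d=snap("wrist"); k=1/1.2
hsv=cv2.cvtColor(d["color"],cv2.COLOR_RGB2HSV)
m=cv2.inRange(hsv,(8,90,40),(20,255,255)); m[130:]=0; m[:,:170]=0; m[:,355:]=0
m=cv2.morphologyEx(m,cv2.MORPH_CLOSE,np.ones((3,3),np.uint8))
c=max(cv2.findContours(m,cv2.RETR_EXTERNAL,cv2.CHAIN_APPROX_NONE)[0],key=cv2.contourArea)
P=np.array([onz(d,u,v,.04)[:2]*1000 for u,v in c[:,0].astype(float)],np.float32)
print("mask rect",cv2.minAreaRect(P),cv2.boundingRect(c))
Q=[onz(d,u*k,v*k,.04) for u,v in [(225,97),(410,86),(411,137),(231,149)]]
print(np.array(Q)); print("mean",np.mean(Q,0))
```

```text
mask rect ((477.89794921875, -317.20751953125), (219.57696533203125, 65.75479888916016), 6.127810001373291) (185, 70, 159, 56)
[[ 0.37   -0.2986  0.04  ]
 [ 0.5834 -0.2752  0.04  ]
 [ 0.5888 -0.3355  0.04  ]
 [ 0.3784 -0.3599  0.04  ]]
mean [ 0.4801 -0.3173  0.04  ]
```

```bash
python3 -m creep '[[1,6,0,0,0,0,-1],[2,12,0,0,0,0,-1],[4,18,0,0,0,0,-1],[5,24,-2,0,0,0,-1],[6.6,30,-5,0,0,0,-1],[6.9,32.4,-10,0,0,0,-1],[6.9,32.4,-10,0,0,0,-1],[6.9,32.4,-10,0,0,0,-1]]'
python3 - <<'E'
from h import *
print(arm.sense()["eef_pos"])
d=snap("wrist"); lids(d,.098)
E
```

```text
time: 41.42
eef_pos: [0.5446, -0.0745, 0.2115]
eef_rot: [2.169, 2.27, 0.001]
wrist_force: [0.6, -0.1, -0.2]
finger_gap: 0.0852
finger_force: 0.0
[ 0.54461006 -0.07448096  0.21154641]
px [263. 182.] centre mm 547.8 -73.1 size 38.2 29.1 angle 2.6
px [258. 123.] centre mm 540.9 -19.7 size 36.1 35.7 angle 1.9
px [259.  58.] centre mm 538.9 36.9 size 36.3 36.1 angle 2.8
px [259.   7.] centre mm 536.7 82.2 size 38.3 14.5 angle 2.5
```

```bash
python3 -m creep '[[0.2,0.1,-6,0,0,0,-1],[0.2,0.1,-12,0,0,0,-1],[0.2,0.1,-14.4,0,0,0,-1],[0.2,0.1,-14.4,0,0,0,-1],[0.2,0.1,-14.4,0,0,0,0.9],[0.2,0.1,-14.4,0,0,0,0.9],[0.2,0.1,-14.4,0,0,0,0.9],[0.2,0.1,-14.4,0,0,0,0.9]]' 40;python3 -m creep '[[0,0,4,0,0,0,0.9],[0,0,9,0,0,0,0.9],[0,0,12,0,0,0,0.9],[0,0,12,0,0,0,0.9]]'
```

```text
time: 42.48
eef_pos: [0.5477, -0.0746, 0.0682]
eef_rot: [2.17, 2.267, 0.002]
wrist_force: [-0.8, -1.6, 6.5]
finger_gap: 0.0516
finger_force: 40.8
time: 42.98
eef_pos: [0.5478, -0.0744, 0.1895]
eef_rot: [2.169, 2.266, 0.004]
wrist_force: [0.0, 0.6, -2.4]
finger_gap: 0.0515
finger_force: 43.2
```

```bash
python3 -m creep '[[0.1,-1,0,0,0,10.4,0.9],[0.2,-4,0,0,0,20.8,0.9],[0.4,-7,0,0,0,31.2,0.9],[0.5,-10,0,0,0,41.6,0.9],[0.7,-13,0,0,0,52,0.9],[0.9,-16,0,0,0,62.4,0.9],[1.1,-19,0,0,0,72.8,0.9],[1.1,-21,0,0,0,83.2,0.9],[1.1,-23.4,0,0,0,93.6,0.9],[1.1,-23.4,0,0,0,93.6,0.9]]'; python3 -m creep '[[0,0,-3,0,0,0,0.9],[0,0,-6,0,0,0,0.9],[0,0,-6,0,0,0,0.9]]'
python3 - <<'E'
from h import *
s=arm.sense(); print(s["eef_pos"],s["joints"]); R=cv2.Rodrigues(s["eef_rot"])[0]; print("tool y",np.degrees(np.arctan2(R[1,1],R[0,1])))
d=snap("wrist","w9.png",1.2)
E
```

```text
time: 44.22
eef_pos: [0.557, -0.3093, 0.1849]
eef_rot: [0.166, -3.136, -0.001]
wrist_force: [-0.6, 0.7, -0.5]
finger_gap: 0.0512
finger_force: 43.1
time: 44.6
eef_pos: [0.5563, -0.3065, 0.1238]
eef_rot: [0.164, -3.133, -0.005]
wrist_force: [0.1, -0.5, -0.1]
finger_gap: 0.0514
finger_force: 43.1
[ 0.5562788  -0.30645641  0.12380201] [-6.35631976e-01  4.51437598e-01  3.74063326e-02  1.16184085e+00
  1.71652323e-04 -7.40247076e-01]
tool y 95.9936093946138
```

View pics/w9.png

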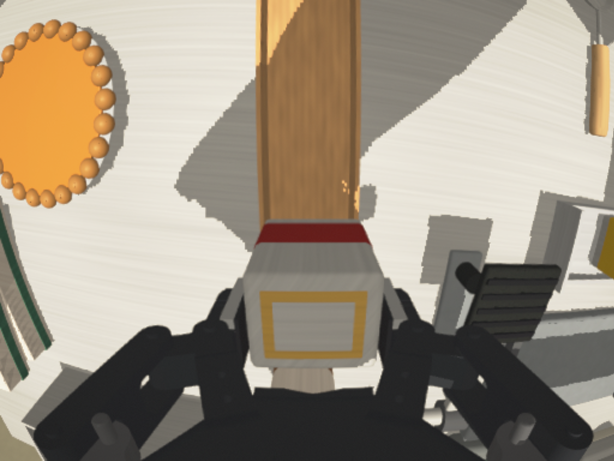

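The red tin hangs square over the carton's far end (tin at (315,300), carton walls at x 262 and 355).

```bash
python3 -m creep '[[0.3,-0.2,0,0,0,0,0.9],[0.3,-0.2,-3,0,0,0,0.9],[0.3,-0.2,-3,0,0,0,0.9],[0.3,-0.2,-3,0,0,0,0.9]]'
python3 - <<'E'
from h import *
s=arm.sense(); p=s["eef_pos"]; print(p); d=snap("wrist"); lids(d,p[2]-.042+.072)
E
```

```text
time: 45.15
eef_pos: [0.5611, -0.3104, 0.0976]
eef_rot: [-0.167, 3.136, -0.002]
wrist_force: [-0.6, -0.7, -0.9]
finger_gap: 0.0511
finger_force: 43.1
[ 0.56106288 -0.31038174  0.09763501]
px [261. 269.] centre mm 560.7 -310.3 size 30.3 38.6 angle 6.4
```

```bash
python3 -m creep '[[-0.2,0.15,-1,0,0,0,0.9],[-0.2,0.15,-3,0,0,0,0.9],[-0.2,0.15,-4.5,0,0,0,0.9],[-0.2,0.15,-5,0,0,0,0.9],[-0.2,0.15,-5,0,0,0,0.9]]'
```

```text
time: 45.82
eef_pos: [0.5585, -0.3086, 0.0463]
eef_rot: [-0.167, 3.137, -0.0]
wrist_force: [0.2, -0.1, -1.2]
finger_gap: 0.0511
finger_force: 43.1
```

```bash
python3 -m creep '[[0,0,-0.1,0,0,0,0.9],[0,0,-0.1,0,0,0,-0.4],[0,0,-0.1,0,0,0,-0.7],[0,0,2,0,0,0,-0.9],[0,0,8,0,0,0,-1],[0,0,14,0,0,0,-1],[0,0,16.5,0,0,0,-1]]'; python3 -m creep '[[0,3,0,0,0,-10.4,-1],[0,6,0,0,0,-20.8,-1],[0,9,0,0,0,-31.2,-1],[0,12,0,0,0,-41.6,-1],[-0.5,15,0,0,0,-52,-1],[-1,18,0,0,0,-62.4,-1],[-1.6,22,0,0,0,-72.8,-1],[-1.7,25,0,0,0,-83.2,-1],[-1.7,28.9,0,0,0,-93.6,-1],[-1.7,28.9,0,0,0,-93.6,-1]]'
python3 - <<'E'
from h import *
s=arm.sense(); print(s["eef_pos"]); d=snap("wrist"); lids(d,.098)
E
```

```text
time: 46.7
eef_pos: [0.5593, -0.3091, 0.2155]
eef_rot: [-0.167, 3.133, -0.006]
wrist_force: [-0.3, 0.7, -1.1]
finger_gap: 0.0859
finger_force: 0.0
time: 47.95
eef_pos: [0.5413, -0.0174, 0.2116]
eef_rot: [2.172, 2.27, 0.001]
wrist_force: [-0.3, -0.3, 0.1]
finger_gap: 0.0852
finger_force: 0.0
[ 0.54132187 -0.01742454  0.21163872]
px [259. 186.] centre mm 540.9 -20.0 size 36.3 35.0 angle 2.5
px [260. 124.] centre mm 539.0 36.8 size 35.5 35.7 angle 2.7
px [260.  57.] centre mm 536.4 94.1 size 39.7 39.6 angle 2.5
```

```bash
python3 -m creep '[[0,-0.3,-6,0,0,0,-1],[0,-0.3,-12,0,0,0,-1],[0,-0.3,-14.4,0,0,0,-1],[0,-0.3,-14.4,0,0,0,-1],[0,-0.3,-14.4,0,0,0,0.9],[0,-0.3,-14.4,0,0,0,0.9],[0,-0.3,-14.4,0,0,0,0.9],[0,-0.3,-14.4,0,0,0,0.9]]' 40;python3 -m creep '[[0,0,4,0,0,0,0.9],[0,0,9,0,0,0,0.9],[0,0,12,0,0,0,0.9],[0,0,12,0,0,0,0.9]]'
```

```text
time: 49.0
eef_pos: [0.5424, -0.0229, 0.0688]
eef_rot: [2.17, 2.268, 0.002]
wrist_force: [-0.4, -0.8, 5.9]
finger_gap: 0.0494
finger_force: 41.6
time: 49.5
eef_pos: [0.5427, -0.0227, 0.1902]
eef_rot: [2.169, 2.266, 0.005]
wrist_force: [-0.2, -0.3, -0.9]
finger_gap: 0.0495
finger_force: 42.4
```

```bash
python3 -m creep '[[-0.1,-2,0,0,0,10.4,0.9],[-0.4,-5,0,0,0,20.8,0.9],[-0.8,-8,0,0,0,31.2,0.9],[-1.2,-12,0,0,0,41.6,0.9],[-1.6,-16,0,0,0,52,0.9],[-2,-20,0,0,0,62.4,0.9],[-2.6,-24,0,0,0,72.8,0.9],[-3.1,-28,0,0,0,83.2,0.9],[-3.1,-29.1,0,0,0,93.6,0.9],[-3.1,-29.1,0,0,0,93.6,0.9]]'; python3 -m creep '[[0,0,-3,0,0,0,0.9],[0,0,-5,0,0,0,0.9],[0,0,-5,0,0,0,0.9],[0,0,-5,0,0,0,0.9]]'
python3 - <<'E'
from h import *
s=arm.sense(); p=s["eef_pos"]; print(p); d=snap("wrist"); lids(d,p[2]-.0428+.072)
R=cv2.Rodrigues(s["eef_rot"])[0]; print("tool y",np.degrees(np.arctan2(R[1,1],R[0,1])))
E
```

```text
time: 50.75
eef_pos: [0.51, -0.3142, 0.186]
eef_rot: [0.163, -3.136, -0.002]
wrist_force: [1.0, 0.5, -1.8]
finger_gap: 0.0495
finger_force: 42.3
time: 51.25
eef_pos: [0.5108, -0.3132, 0.1379]
eef_rot: [-0.165, 3.137, -0.001]
wrist_force: [-0.2, -0.7, -0.6]
finger_gap: 0.0492
finger_force: 42.3
[ 0.51083043 -0.31317578  0.13791478]
px [261. 264.] centre mm 508.8 -313.3 size 36.5 36.7 angle 6.1
px [492. 115.] centre mm 423.5 -211.7 size 35.6 8.9 angle 5.3
tool y 96.02631519244916
```

```bash
python3 -m creep '[[0,-0.05,-4,0,0,0,0.9],[0,-0.05,-7.5,0,0,0,0.9],[0,-0.05,-8.7,0,0,0,0.9],[0,-0.05,-9,0,0,0,0.9],[0,-0.05,-9,0,0,0,0.9]]'
```

```text
time: 51.92
eef_pos: [0.5111, -0.3145, 0.0484]
eef_rot: [-0.167, 3.136, -0.002]
wrist_force: [-0.8, -0.3, -1.5]
finger_gap: 0.0494
finger_force: 42.3
```

```bash
python3 -m creep '[[0,0,-0.25,0,0,0,0.9],[0,0,-0.25,0,0,0,-0.4],[0,0,-0.25,0,0,0,-0.7],[0,0,2,0,0,0,-0.9],[0,0,8,0,0,0,-1],[0,0,14,0,0,0,-1],[0,0,16.3,0,0,0,-1]]'; python3 -m creep '[[0,3,0,0,0,-10.4,-1],[0.2,6,0,0,0,-20.8,-1],[0.6,10,0,0,0,-31.2,-1],[1,14,0,0,0,-41.6,-1],[1.4,18,0,0,0,-52,-1],[1.8,22,0,0,0,-62.4,-1],[2.4,26,0,0,0,-72.8,-1],[2.8,30,0,0,0,-83.2,-1],[2.8,34.8,0,0,0,-93.6,-1],[2.8,34.8,0,0,0,-93.6,-1]]'
python3 - <<'E'
from h import *
s=arm.sense(); print(s["eef_pos"]); d=snap("wrist"); lids(d,.098)
E
```

```text
time: 52.8
eef_pos: [0.5113, -0.3146, 0.2145]
eef_rot: [-0.167, 3.133, -0.006]
wrist_force: [0.4, 0.3, -0.6]
finger_gap: 0.0852
finger_force: 0.0
time: 54.05
eef_pos: [0.5382, 0.0367, 0.2105]
eef_rot: [-2.172, -2.27, -0.001]
wrist_force: [0.9, 0.2, 0.2]
finger_gap: 0.0851
finger_force: 0.0
[0.53821728 0.03668468 0.21048784]
px [261. 184.] centre mm 539.4 36.8 size 36.3 35.8 angle 3.4
px [261. 120.] centre mm 536.5 94.5 size 40.2 38.9 angle 2.6
```

```bash
python3 -m creep '[[0,0,-6,0,0,0,-1],[0,0,-12,0,0,0,-1],[0,0,-14.3,0,0,0,-1],[0,0,-14.3,0,0,0,-1],[0,0,-14.3,0,0,0,0.9],[0,0,-14.3,0,0,0,0.9],[0,0,-14.3,0,0,0,0.9],[0,0,-14.3,0,0,0,0.9]]' 40;python3 -m creep '[[0,0,4,0,0,0,0.9],[0,0,9,0,0,0,0.9],[0,0,12,0,0,0,0.9],[0,0,12,0,0,0,0.9]]'
```

```text
time: 55.1
eef_pos: [0.5394, 0.0337, 0.0687]
eef_rot: [2.171, 2.268, 0.002]
wrist_force: [-1.1, -0.7, 7.2]
finger_gap: 0.0491
finger_force: 41.3
time: 55.6
eef_pos: [0.5396, 0.0339, 0.1899]
eef_rot: [2.169, 2.267, 0.005]
wrist_force: [-0.4, 1.1, -2.6]
finger_gap: 0.0493
finger_force: 43.1
```

```bash
python3 -m creep '[[-0.1,-3,0,0,0,10.4,0.9],[-0.6,-7,0,0,0,20.8,0.9],[-1.5,-11,0,0,0,31.2,0.9],[-2.5,-15,0,0,0,41.6,0.9],[-3.5,-19,0,0,0,52,0.9],[-4.5,-23,0,0,0,62.4,0.9],[-6,-28,0,0,0,72.8,0.9],[-7,-32,0,0,0,83.2,0.9],[-8.1,-35.3,0,0,0,93.6,0.9],[-8.1,-35.3,0,0,0,93.6,0.9]]'; python3 -m creep '[[0,0,-3,0,0,0,0.9],[0,0,-5,0,0,0,0.9],[0,0,-5,0,0,0,0.9],[0,0,-5,0,0,0,0.9]]'
python3 - <<'E'
from h import *
s=arm.sense(); p=s["eef_pos"]; print(p); d=snap("wrist"); lids(d,p[2]-.0428+.072)
R=cv2.Rodrigues(s["eef_rot"])[0]; print("tool y",np.degrees(np.arctan2(R[1,1],R[0,1])))
E
```

```text
time: 56.85
eef_pos: [0.4563, -0.3208, 0.1856]
eef_rot: [0.165, -3.136, -0.002]
wrist_force: [-0.0, 0.2, -1.6]
finger_gap: 0.0494
finger_force: 42.9
time: 57.35
eef_pos: [0.4578, -0.3187, 0.1377]
eef_rot: [-0.167, 3.137, -0.0]
wrist_force: [-0.6, -0.2, -1.7]
finger_gap: 0.0491
finger_force: 42.9
[ 0.45783659 -0.31869197  0.1376639 ]
px [  6. 334.] centre mm 565.2 -509.6 size 22.6 49.2 angle 61.3
px [261. 264.] centre mm 455.7 -318.8 size 36.4 36.8 angle 6.2
px [487. 160.] centre mm 393.1 -214.8 size 35.5 8.8 angle 5.2
px [259. 127.] centre mm 394.8 -325.8 size 37.1 30.8 angle 6.5
tool y 96.08244123260032
```

```bash
python3 -m creep '[[-0.05,-0.05,-4,0,0,0,0.9],[-0.05,-0.05,-7.5,0,0,0,0.9],[-0.05,-0.05,-8.8,0,0,0,0.9],[-0.05,-0.05,-9.2,0,0,0,0.9],[-0.05,-0.05,-9.2,0,0,0,0.9]]'
```

```text
time: 58.02
eef_pos: [0.4577, -0.3201, 0.0465]
eef_rot: [-0.167, 3.136, -0.002]
wrist_force: [0.8, -0.3, -1.6]
finger_gap: 0.0497
finger_force: 43.0
```

Release, and go for the green tin at (0.5365, 0.0945).

```bash
python3 -m creep '[[0,0,-0.1,0,0,0,0.9],[0,0,-0.1,0,0,0,-0.4],[0,0,-0.1,0,0,0,-0.7],[0,0,2,0,0,0,-0.9],[0,0,8,0,0,0,-1],[0,0,14,0,0,0,-1],[0,0,16.5,0,0,0,-1]]'; python3 -m creep '[[0.5,4,0,0,0,-10.4,-1],[1,8,0,0,0,-20.8,-1],[2,13,0,0,0,-31.2,-1],[3,18,0,0,0,-41.6,-1],[4,23,0,0,0,-52,-1],[5,28,0,0,0,-62.4,-1],[6,33,0,0,0,-72.8,-1],[7,37,0,0,0,-83.2,-1],[7.9,40.9,0,0,0,-93.6,-1],[7.9,40.9,0,0,0,-93.6,-1]]'
python3 - <<'E'
from h import *
s=arm.sense(); print(s["eef_pos"]); d=snap("wrist"); lids(d,.098)
E
```

```text
time: 58.9
eef_pos: [0.4577, -0.3202, 0.214]
eef_rot: [-0.167, 3.134, -0.006]
wrist_force: [0.3, -0.3, -0.5]
finger_gap: 0.0853
finger_force: 0.0
time: 60.15
eef_pos: [0.5362, 0.0918, 0.21]
eef_rot: [-2.172, -2.27, -0.0]
wrist_force: [-0.2, -0.1, 0.2]
finger_gap: 0.0855
finger_force: 0.0
[0.5361883  0.09176835 0.21004648]
px [260. 182.] centre mm 536.4 94.3 size 39.4 40.0 angle 3.7
```

```bash
python3 -m creep '[[0,0.5,-6,0,0,0,-1],[0,0.5,-12,0,0,0,-1],[0,0.5,-14.3,0,0,0,-1],[0,0.5,-14.3,0,0,0,-1],[0,0.5,-14.3,0,0,0,0.9],[0,0.5,-14.3,0,0,0,0.9],[0,0.5,-14.3,0,0,0,0.9],[0,0.5,-14.3,0,0,0,0.9]]' 40;python3 -m creep '[[0,0,4,0,0,0,0.9],[0,0,9,0,0,0,0.9],[0,0,12,0,0,0,0.9],[0,0,12,0,0,0,0.9]]'
```

```text
time: 61.2
eef_pos: [0.5369, 0.0943, 0.0689]
eef_rot: [2.171, 2.268, 0.003]
wrist_force: [-2.2, -1.7, 5.8]
finger_gap: 0.0509
finger_force: 40.8
time: 61.7
eef_pos: [0.5372, 0.0945, 0.1902]
eef_rot: [2.169, 2.267, 0.006]
wrist_force: [0.3, -0.6, -2.7]
finger_gap: 0.051
finger_force: 43.1
```

```bash
python3 -m creep '[[-0.1,-3,0,0,0,10.4,0.9],[-1,-8,0,0,0,20.8,0.9],[-2.5,-13,0,0,0,31.2,0.9],[-4,-18,0,0,0,41.6,0.9],[-6,-23,0,0,0,52,0.9],[-8,-28,0,0,0,62.4,0.9],[-10,-33,0,0,0,72.8,0.9],[-12,-38,0,0,0,83.2,0.9],[-13.6,-42,0,0,0,93.6,0.9],[-13.6,-42,0,0,0,93.6,0.9]]'; python3 -m creep '[[0,0,-3,0,0,0,0.9],[0,0,-5,0,0,0,0.9],[0,0,-5,0,0,0,0.9],[0,0,-5,0,0,0,0.9]]'
python3 - <<'E'
from h import *
s=arm.sense(); p=s["eef_pos"]; print(p); d=snap("wrist"); lids(d,p[2]-.0428+.072)
R=cv2.Rodrigues(s["eef_rot"])[0]; print("tool y",np.degrees(np.arctan2(R[1,1],R[0,1])))
E
```

```text
time: 62.95
eef_pos: [0.3983, -0.3281, 0.1858]
eef_rot: [0.167, -3.136, -0.001]
wrist_force: [-0.5, -0.0, -2.0]
finger_gap: 0.0507
finger_force: 43.0
time: 63.45
eef_pos: [0.4001, -0.3256, 0.1375]
eef_rot: [-0.167, 3.137, -0.0]
wrist_force: [-0.5, -1.3, -1.3]
finger_gap: 0.0509
finger_force: 43.1
[ 0.40008566 -0.32557392  0.13750456]
px [261. 271.] centre mm 400.9 -325.4 size 40.4 40.4 angle 10.1
px [479. 208.] centre mm 360.1 -218.7 size 36.0 8.9 angle 5.5
px [262. 171.] centre mm 355.8 -330.2 size 22.7 30.9 angle 6.6
tool y 96.11236010617452
```

Tin at (400.9, −325.4), right on target.

```bash
python3 -m creep '[[0,0.05,-4,0,0,0,0.9],[0,0.05,-7.5,0,0,0,0.9],[0,0.05,-8.8,0,0,0,0.9],[0,0.05,-9.2,0,0,0,0.9],[0,0.05,-9.2,0,0,0,0.9]]'; python3 -m creep '[[0,0,-0.1,0,0,0,0.9],[0,0,-0.1,0,0,0,-0.4],[0,0,-0.1,0,0,0,-0.7],[0,0,2,0,0,0,-0.9],[0,0,8,0,0,0,-1],[0,0,14,0,0,0,-1],[0,0,16.5,0,0,0,-1],[0,0,16.5,0,0,0,-1]]'
```

```text
time: 64.12
eef_pos: [0.4006, -0.3256, 0.0465]
eef_rot: [-0.167, 3.136, -0.002]
wrist_force: [0.8, -0.3, -1.8]
finger_gap: 0.0508
finger_force: 43.1
time: 65.12
eef_pos: [0.4006, -0.3258, 0.2123]
eef_rot: [-0.167, 3.134, -0.005]
wrist_force: [-0.2, 0.1, -0.5]
finger_gap: 0.0855
finger_force: 0.0
```

```bash
python3 -m creep '[[0.4,3,1,0,0,-10.4,-1],[0.8,6,1,0,0,-20.8,-1],[1.2,10,1,0,0,-31.2,-1],[1.6,14,1,0,0,-41.6,-1],[2,18,1,0,0,-52,-1],[2.4,22,1,0,0,-62.4,-1],[2.8,26,0,0,0,-72.8,-1],[3.3,30,0,0,0,-83.2,-1],[3.7,33.9,0,0,0,-93.6,-0.1],[3.7,33.9,0,0,0,-93.6,-0.1]]'; python3 -m creep '[[0,0,-3,0,0,0,-0.1],[0,0,-4,0,0,0,-0.1],[0,0,-4,0,0,0,-0.1]]'
python3 - <<'E'
from h import *
s=arm.sense(); print(s["eef_pos"]); d=snap("wrist","w10.png",1.2); print(proj(d,[.437,.012,.084])*1.2); lids(d,.098)
E
```

```text
time: 66.38
eef_pos: [0.4365, 0.016, 0.2091]
eef_rot: [-2.17, -2.269, 0.001]
wrist_force: [-0.3, 0.4, -0.3]
finger_gap: 0.0517
finger_force: 0.0
time: 66.75
eef_pos: [0.4365, 0.0135, 0.1696]
eef_rot: [-2.171, -2.269, 0.002]
wrist_force: [-0.3, -0.9, 0.2]
finger_gap: 0.0467
finger_force: 0.0
[0.43653741 0.01345425 0.16959718]
[312.21476014 234.93464549]
px [492. 375.] centre mm 841.0 -295.5 size 44.2 49.6 angle 4.1
px [242. 235.] centre mm 423.4 -17.6 size 40.8 11.8 angle 3.6
```

View pics/w10.png

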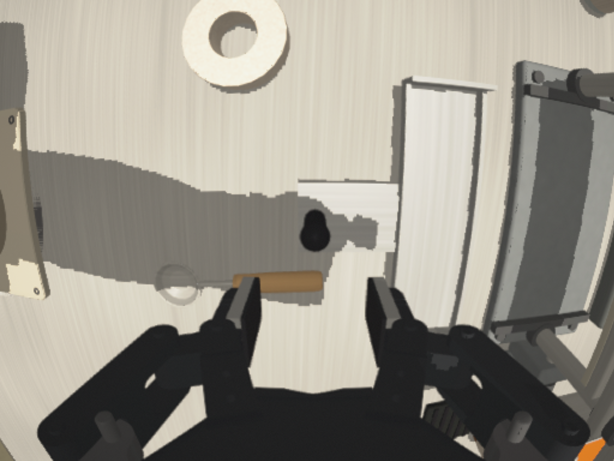

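Knob top at (314,232), as predicted; the tray is empty and the spoon undisturbed.

```bash
python3 -m creep '[[0.1,0,-5,0,0,0,-0.1],[0.1,0,-10,0,0,0,-0.1],[0.1,0,-11.8,0,0,0,-0.1],[0.1,0,-11.8,0,0,0,0.9],[0.1,0,-11.8,0,0,0,0.9],[0.1,0,-11.8,0,0,0,0.9],[0.1,0,-11.8,0,0,0,0.9]]' 30; python3 -m creep '[[0.7,0.05,0,0,0,0,0.9],[1.6,0.1,0,0,0,0,0.9],[2.8,0.1,0,0,0,0,0.9],[4,0.2,0,0,0,0,0.9],[5.2,0.25,0,0,0,0,0.9],[6.4,0.3,0,0,0,0,0.9],[7.6,0.35,0,0,0,0,0.9],[8.8,0.4,0,0,0,0,0.9],[9.6,0.4,0,0,0,0,0.9],[10,0.45,0,0,0,0,0.9]]'; python3 -m creep '[[1,0.05,0,0,0,0,0.9],[2,0.1,0,0,0,0,0.9],[3,0.15,0,0,0,0,0.9],[4,0.2,0,0,0,0,0.9],[5,0.25,0,0,0,0,0.9],[5.4,0.25,0,0,0,0,0.9],[5.8,0.25,0,0,0,0,0.9],[6,0.25,0,0,0,0,0.9],[6,0.25,0,0,0,0,0.9]]'
```

```text
time: 67.68
eef_pos: [0.4387, 0.0137, 0.0531]
eef_rot: [2.171, 2.268, 0.001]
wrist_force: [-0.5, -1.1, 5.2]
finger_gap: 0.0167
finger_force: 30.3
time: 68.92
eef_pos: [0.5388, 0.0179, 0.0532]
eef_rot: [2.171, 2.268, 0.0]
wrist_force: [-2.8, -3.6, 7.6]
finger_gap: 0.0165
finger_force: 30.7
time: 70.05
eef_pos: [0.5922, 0.0203, 0.0529]
eef_rot: [-2.169, -2.264, 0.013]
wrist_force: [-28.7, -5.5, 25.0]
finger_gap: 0.0168
finger_force: 33.2
```

Home against the stop. Release, retreat, then check the carton and press.

```bash
python3 -m creep '[[-0.7,0,0,0,0,0,0.9],[-0.7,0,0,0,0,0,0.3],[-0.7,0,0,0,0,0,0.3],[-0.7,0,0,0,0,0,0.3],[-0.7,0,4,0,0,0,0.3],[-1.5,0,9,0,0,0,0.3],[-3,0,14,0,0,0,0],[-5,0,20,0,0,0,0],[-5,-3,26,0,0,0,0]]'; python3 -m creep '[[-1,-6,0,0,0,0,-0.5],[-3,-12,0,0,0,0,-1],[-4,-18,0,0,0,0,-1],[-5,-24,0,0,0,0,-1],[-6,-30,0,0,0,0,-1],[-6,-36,0,0,0,0,-1],[-6,-38,0,0,0,0,-1],[-6,-38,0,0,0,0,-1]]';  python3 - <<'E'
from h import *
s=arm.sense(); print(s["eef_pos"]); d=snap("wrist","w11.png",1.2); lids(d,.075); s=snap("side","s11.png",1.5)
a=cv2.imread("pics/w11.png"); b=cv2.imread("pics/s11.png"); print(a.shape,b.shape)
cv2.imwrite("pics/fin.png",np.hstack([cv2.resize(a[:240],(400,157)),cv2.resize(b,(400,300))[:157]])) if 0 else None
E
```

```text
time: 71.18
eef_pos: [0.5469, -0.0056, 0.3101]
eef_rot: [2.169, 2.272, 0.001]
wrist_force: [1.2, -0.7, 0.1]
finger_gap: 0.0426
finger_force: 0.0
time: 72.18
eef_pos: [0.4879, -0.3877, 0.3065]
eef_rot: [-2.173, -2.266, -0.0]
wrist_force: [0.3, -0.1, 0.5]
finger_gap: 0.085
finger_force: 0.0
[ 0.48793443 -0.38768887  0.30649627]
px [237. 105.] centre mm 456.1 -320.7 size 35.9 36.0 angle 6.8
px [280. 102.] centre mm 509.4 -314.7 size 36.1 36.1 angle 6.3
px [319. 100.] centre mm 558.2 -308.3 size 29.7 37.2 angle 4.2
(461, 614, 3) (576, 768, 3)
```

View pics/s11.png

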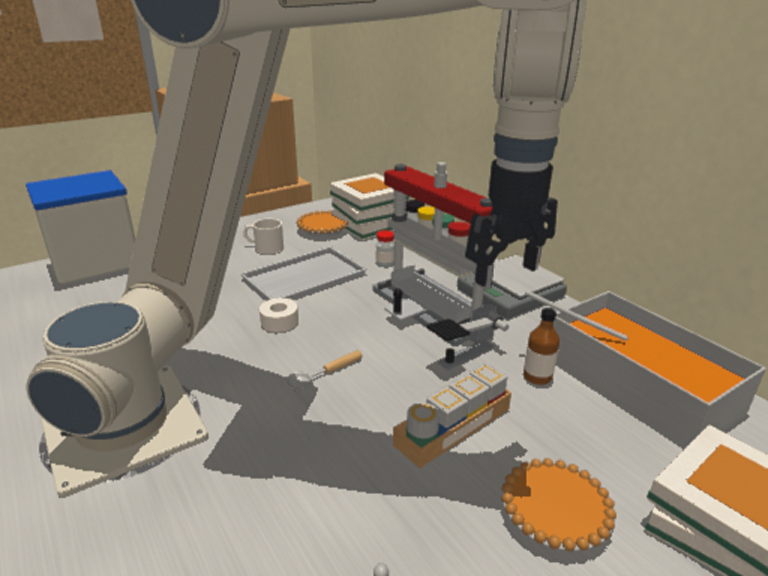

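All four tins stand in the carton, with tops at about (425,415), (447,400), (468,388) and (488,378). The pan is empty, the drawer is home with its knob at (398,300), and nothing else on the table has moved.

```bash
python3 -c "
from rig import arm
print(arm.finish_job())"
```

```text
the job is handed in; nothing more can be done
None
```

I handed the job in at about 72 s of robot time. All four tins had their lids pressed with the treadle on its stop and stand upright in one row in the carton; the press drawer is empty and pushed home, and the other things on the table look unmoved. I viewed 15 pictures, one over the limit of 14.

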